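# Restock the solder stand and hang up the fittings baskets

## Robot

A 7-joint arm with a two-finger parallel gripper is mounted at the origin on the work surface. World frame = base frame: x ahead of the robot, y to its left, z up, the work surface at z = 0. Lengths are in m, angles in rad, forces in N, time in s.
With the tool pointing down it reaches from about 0.35 to 0.9 m from the base axis. Payload 8.1 kg.
Tool frame: the origin (TCP) lies on the centre line of the jaws, within the pads' length; the fingertips stand 11 mm ahead of it and the grasp point (between the pads) lies 8 mm behind it (arm.nose_length is the distance from the TCP to the fingertips, in m); z points along the fingers, y is the line along which they close (so a half turn about z gives the same grasp; the last joint's range is limited). The gripper opens to 92 mm and grips with 3 to 60 N. Pads are 19 mm wide; open, the fingers measure 130 mm over their backs; the gripper's body (75 mm by 190 mm) begins 47 mm behind the grasp point.
Start: joints at [1.125, 0.434, 0.025, 1.573, -0.012, 1.134, -0.075], TCP at [0.21, -0.589, 0.238] pointing down, gripper open.
Joint ranges: [-2.62, 2.62], [-0.44, 2.09], [-1.27, 1.32], [0.08, 2.57], [-1.32, 4.46], [0.12, 2], [-2.74, 2.74]. Speed limits (rad/s): [2.22, 2.22, 3.01, 3.01, 3.14, 3.14, 3.14].

## Interface

Orientations are given as a rotation vector (axis times angle).
In Python, from cell import arm gives the robot as it stands.
- The arm moves only by the tool jog_arm, never from a script. Its argument "moves" is a list of rows, each a list of 4 numbers: the shift along the tool's x, y, z in m, then the turn about the tool's z in rad. In form: [[tx, ty, tz, spin], ...]. A call has 1 to 20 rows; each row is the pose to reach, as a shift and turn from the pose commanded when the call began, along the tool's axes at that moment; what a row does not reach only later rows make up. A row lasts 1/8 s, in which the tool goes at most 62.5 mm and 10.7 degrees, less where a joint would pass 70% of its speed; a pose out of reach is approached as far as the arm can. A call with a gripper value outside its range is refused whole. "hand" is the finger opening in m, from 0 to 0.0918, set as the call begins (left out, the last holds). The fingers move at their own pace and stop on an object; "newtons" is the grip in N (left out, the last holds). Time passes only in rows, so rows that repeat a pose let the fingers close. It gives the time, the measured TCP pose, the force, the opening and the grip force at its end, in the units of the state.
- arm.observe(): the state, without advancing time (a new reading comes with each control period).
- arm.get_image(name): name is "side" or "top" or "wrist"; returns a dict with "color" (400x640x3 uint8, red, green, blue), "z_map" (400x640 float32, m along the optical axis (not along the pixel's ray), 0 where there is no reading), "fx", "fy", "cx", "cy" (pixels), "rvec" (rotation vector, rad) and "tvec" (3), from world to camera coordinates, as OpenCV has them. Camera axes: x right, y down, z forward; pixel columns grow to the right and rows downward; lengths in m; the calibration is good to about 2 mm. The wrist camera is an equidistant fisheye: a pixel r from the principal point sees the ray r / f radians off the axis. A picture is of the moment at which its call begins.
- arm.sign_off(): hands the job in; it is judged then, once.
The state is a dict: "clock": time; "joints": joint angles; "dq": joint speeds; "joint_efforts": joint torques, N m; "position": TCP position; "ee_rot": TCP orientation; "force": force on the tool from outside, world axes, zero at the start; "ft_torque": the same for the moment, N m; "width": opening from 0.0 (shut) to 1.0 (fully open); "gripper_force": force on a finger pad.
Only numpy, scipy, OpenCV 4.12 (cv2) and the standard library are available. Lean on these libraries where they do the work, as an engineer would, in place of code of your own. Each camera call takes 0.05 s, during which the arm holds its last target. There are 200 camera calls.

## Task

Get this soldering bench ready for the next trainee: take every empty reel off the reel stand and put it in the scrap bin, put each full solder reel that stands on the bench all the way down on a spindle of its own, and hang both fittings baskets by their handles on the rack, one to a hook, keeping them level enough that no fitting could spill. Leave the hand tools, the spray can and the loose elbow where they are.

Things in the scene. Friction and masses are not known exactly. Their poses are not given: they have to be found in the camera images.
- reel1: full solder reel, upright on the table: grey plastic reel wound with silvery wire, flanges 64 mm across, 50 mm tall overall, 22 mm bore right through its axis, 0.3 to 0.5 kg. Grip it across the flanges. Origin at the reel's centre (25 mm above its underside), z along its axis. None if absent: two or three are there.
- reel2: full solder reel, upright on the table: grey plastic reel wound with silvery wire, flanges 64 mm across, 50 mm tall overall, 22 mm bore right through its axis, 0.3 to 0.5 kg. Grip it across the flanges. Origin at the reel's centre (25 mm above its underside), z along its axis. None if absent: two or three are there.
- reel3: full solder reel, upright on the table: grey plastic reel wound with silvery wire, flanges 64 mm across, 50 mm tall overall, 22 mm bore right through its axis, 0.3 to 0.5 kg. Grip it across the flanges. Origin at the reel's centre (25 mm above its underside), z along its axis. None if absent: two or three are there.
- empty1: empty solder reel: the same grey plastic reel (flanges 64 mm across, 3.5 mm thick, 50 mm tall overall, 22 mm bore), bare 29 mm hub, no wire, 0.05 kg. Origin at the reel's centre, z along its axis. Starts fully down on spindle 1. None if absent: two or three are there.
- empty2: empty solder reel: the same grey plastic reel (flanges 64 mm across, 3.5 mm thick, 50 mm tall overall, 22 mm bore), bare 29 mm hub, no wire, 0.05 kg. Origin at the reel's centre, z along its axis. Starts fully down on spindle 2. None if absent: two or three are there.
- empty3: empty solder reel: the same grey plastic reel (flanges 64 mm across, 3.5 mm thick, 50 mm tall overall, 22 mm bore), bare 29 mm hub, no wire, 0.05 kg. Origin at the reel's centre, z along its axis. Starts fully down on spindle 3. None if absent: two or three are there.
- basket1: small yellow-green slotted basket of copper fittings, 80 (x) by 110 (y) by 50 mm tall, with a rigid arch handle: a round 10 mm bar in its middle y-z plane, straight and level from y = -45 to 45 mm with its centre line 125 mm above the underside, legs down at y = +-53 mm. 0.2 to 0.33 kg, weight low and central. Origin at the centre of its underside, z up.
- basket2: small yellow-green slotted basket of copper fittings, 80 (x) by 110 (y) by 50 mm tall, with a rigid arch handle: a round 10 mm bar in its middle y-z plane, straight and level from y = -45 to 45 mm with its centre line 125 mm above the underside, legs down at y = +-53 mm. 0.2 to 0.33 kg, weight low and central. Origin at the centre of its underside, z up.
- bar1 (a point): middle of the centre line of the straight top bar of basket1's handle
- bar2 (a point): middle of the centre line of the straight top bar of basket2's handle
- stand: fixed reel stand: grey base plate 12 mm thick, 295 mm along y, from 82 mm in front (-x) to 58 mm behind the spindles; three upright spindles in a row along y, 95 mm apart, 14 mm thick, round tips 73 mm above the plate; wire-guide eyes 38 mm above the table stand 72 mm in front of the spindles. Origin on the table under the middle spindle.
- spindle1 (a point): foot of spindle 1 on the top face of the stand's base plate, on the spindle's axis (a reel fully down has its centre 25 mm above this point)
- spindle2 (a point): foot of spindle 2 on the top face of the stand's base plate, on the spindle's axis (a reel fully down has its centre 25 mm above this point)
- spindle3 (a point): foot of spindle 3 on the top face of the stand's base plate, on the spindle's axis (a reel fully down has its centre 25 mm above this point)
- rack: fixed rack of pipe: 22 mm pipe along y, axis 265 mm high, on posts at y = +-155 mm. Two 8 mm J hooks (y = +-75 mm) reach to -x, towards the robot: each slopes down to a V, its underside 231 mm high and 75 mm in front of the pipe's axis, then up to a free tip 98 mm in front, top 261 mm high. Origin on the table under the middle of the pipe.
- hook1 (a point): point on the right hook (rack y = -75 mm) where the centre line of a hanging handle bar comes to rest, in the V, 246 mm above the table and 15 mm below the top of the hook's tip
- hook2 (a point): point on the left hook (rack y = +75 mm) where the centre line of a hanging handle bar comes to rest, in the V, 246 mm above the table and 15 mm below the top of the hook's tip
- bin: open grey plastic scrap bin, fixed: 180 mm (x) by 230 mm (y) by 90 mm tall outside, walls and floor 4 mm. Origin at the centre of its underside, z up.
- can: bystander: blue spray can with a yellow label, 58 mm thick, 185 mm tall, standing behind the stand. Origin at the centre of its underside.
- hammer: bystander: hammer lying on the table at the right, beyond the bin. Origin under its middle.
- wrench: bystander: steel spanner lying flat under the rack. Origin under its middle.
- elbow: bystander: large copper elbow fitting lying on the table between the stand and the rack, legs about 68 mm, 26 mm thick. Origin on the table inside the bend.
- tape: bystander: black tape measure, 70 by 38 by 62 mm, standing beside the bin on the robot's side. Origin at the centre of its underside.
Mind the look-alikes: they are no part of the job. What is shaped like the basket2 but blue or purple is not meant. What is shaped like the reel2 but yellow is not meant.

How it is judged:
At the end, for the whole second after the job is handed in: Each full reel on its own spindle, coaxial (8 mm, 0.08 rad) and fully down (5 mm); empties in the bin, centres below its rim; both baskets hang, handle middle within 25 mm of a hook's resting point, one to a hook, tilted under 0.25 rad; empties and baskets at rest (((horizontal distance between reel1 and spindle1 below 0.008 m and z of reel1 in the frame of spindle1 between 0.02 and 0.03 m) or (horizontal distance between reel1 and spindle2 below 0.008 m and z of reel1 in the frame of spindle2 between 0.02 and 0.03 m) or (horizontal distance between reel1 and spindle3 below 0.008 m and z of reel1 in the frame of spindle3 between 0.02 and 0.03 m)) and angle between the z axis of each of reel1, reel2, reel3 and the z axis of stand, either way round below 0.08 rad and ((horizontal distance between reel2 and spindle1 below 0.008 m and z of reel2 in the frame of spindle1 between 0.02 and 0.03 m) or (horizontal distance between reel2 and spindle2 below 0.008 m and z of reel2 in the frame of spindle2 between 0.02 and 0.03 m) or (horizontal distance between reel2 and spindle3 below 0.008 m and z of reel2 in the frame of spindle3 between 0.02 and 0.03 m)) and ((horizontal distance between reel3 and spindle1 below 0.008 m and z of reel3 in the frame of spindle1 between 0.02 and 0.03 m) or (horizontal distance between reel3 and spindle2 below 0.008 m and z of reel3 in the frame of spindle2 between 0.02 and 0.03 m) or (horizontal distance between reel3 and spindle3 below 0.008 m and z of reel3 in the frame of spindle3 between 0.02 and 0.03 m)) and x of empty1 in the frame of bin between -0.088 and 0.088 m and y of empty1 in the frame of bin between -0.113 and 0.113 m and z of empty1 in the frame of bin between 0 and 0.09 m and linear speed of each of empty1, empty2, empty3 below 0.03 m/s and angular speed of each of empty1, empty2, empty3 below 0.4 rad/s and x of empty2 in the frame of bin between -0.088 and 0.088 m and y of empty2 in the frame of bin between -0.113 and 0.113 m and z of empty2 in the frame of bin between 0 and 0.09 m and x of empty3 in the frame of bin between -0.088 and 0.088 m and y of empty3 in the frame of bin between -0.113 and 0.113 m and z of empty3 in the frame of bin between 0 and 0.09 m and (distance between bar1 and hook1 below 0.025 m or distance between bar1 and hook2 below 0.025 m) and angle between each of basket1, basket2's own z axis and vertical below 0.25 rad and linear speed of each of basket1, basket2 below 0.05 m/s and (distance between bar2 and hook1 below 0.025 m or distance between bar2 and hook2 below 0.025 m) and horizontal distance between bar1 and bar2 above 0.08 m); the robot touches nothing.
It fails at once if a fittings basket was tipped more than 0.6 rad (angle between any of basket1, basket2's own z axis and vertical above 0.6 rad).
It fails at once if a bystander (spray can, hammer, spanner, elbow, tape measure) was moved more than 5 cm or the can knocked over (distance of any of can, hammer, wrench, elbow, tape from where it was at the start of the episode above 0.05 m or angle between can's own z axis and vertical above 0.5 rad).
Of empty1, empty2, empty3 only 2 to 3 are there at a start; the rules pass over those that are not, and their reading is None.
Of reel1, reel2, reel3 only 2 to 3 are there at a start; the rules pass over those that are not, and their reading is None.
At some moment in a run one of reel1, reel2, reel3 may be knocked a few centimetres aside while the robot is not near it.
It also fails if it takes over 210 s, if anything falls off the work surface, if the arm or the gripper's body presses on something with over 40 N, if the wrist force passes 120 N, or if a joint passes its speed limit or range.

## Working session

There is one attempt and no reset: what is moved stays moved. The work goes in short steps, Python scripts to look and compute and a tool call to move; the robot and the scene stay as the last step left them, time stands still between calls to the robot, and variables do not carry over. Pictures are saved under pics/ and viewed, at most 14 in all, crops included, and the job is handed in when it is done.

Besides the shell and the picture viewer there is one more tool, called as name(argument=value, ...), one argument or row to a line, values as JSON. jog_arm: Moves the arm, as the interface text tells. Its arguments: {"type":"object","properties":{"moves":{"type":"array"},"hand":{"type":"number"},"newtons":{"type":"number"}},"required":["moves"]}

```bash
ls; mkdir -p pics; cat > h.py <<'E'
import numpy as np, cv2
from cell import arm
from scipy.spatial.transform import Rotation as R
def cloud(im):
    z=im["z_map"]; v,u=np.mgrid[:z.shape[0],:z.shape[1]]
    P=np.stack([(u-im["cx"])/im["fx"]*z,(v-im["cy"])/im["fy"]*z,z],-1)
    Rm=R.from_rotvec(np.ravel(im["rvec"])).as_matrix()
    W=(P-np.ravel(im["tvec"]))@Rm
    W[z<=0]=np.nan
    return W
def save(n,c): cv2.imwrite("pics/"+n+".png",c[...,::-1])
E
python3 - <<'E'
from h import *
for n in ("top","side"):
    im=arm.get_image(n); save(n+"0",im["color"]); np.savez(n+"0.npz",W=cloud(im),c=im["color"])
    print(n,im["fx"],R.from_rotvec(np.ravel(im["rvec"])).as_matrix().round(2).tolist(),im["tvec"])
print(arm.observe())
E
```

```text
pics
top 504.362957847361 [[0.03, -1.0, 0.03], [-0.99, -0.03, -0.15], [0.15, -0.02, -0.99]] [-0.11362054  0.48071738  1.77691283]
side 448.83483924746406 [[-0.92, -0.4, 0.0], [-0.26, 0.59, -0.77], [0.3, -0.71, -0.64]] [0.39311098 0.284515   1.28419631]
{'clock': 0.1, 'joints': array([ 1.12542316,  0.43514657,  0.02495473,  1.57399778, -0.01159031,
        1.13400292, -0.07510115]), 'dq': array([-1.68354341e-04, -4.28430274e-04,  8.95342813e-04, -1.39240045e-03,
       -7.43442292e-04, -7.08067821e-05,  1.63847590e-04]), 'joint_efforts': array([ 3.36191697e-03, -6.69127035e+01,  9.88320038e-01, -3.15148258e+01,
       -6.04521716e-02,  3.74090660e-02,  2.65374308e-05]), 'position': array([ 0.20987309, -0.58824026,  0.23703063]), 'ee_rot': array([-3.09423764e+00, -5.35486417e-01,  5.75692839e-04]), 'force': array([-0.44790562,  0.26279253,  0.5398452 ]), 'ft_torque': array([0.00679444, 0.00702662, 0.07998642]), 'gripper_force': 0.0, 'width': 0.9989438264124612}
```

View pics/top0.png

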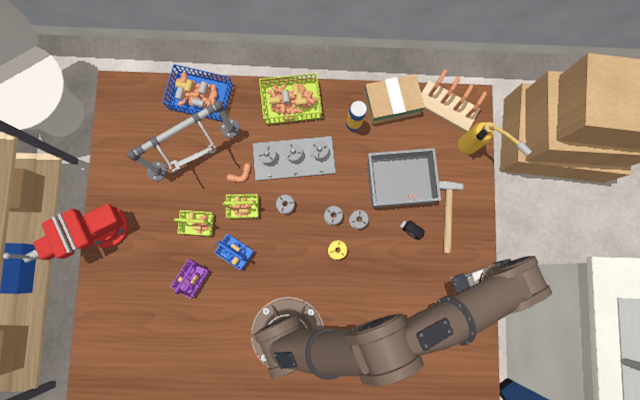

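View pics/side0.png

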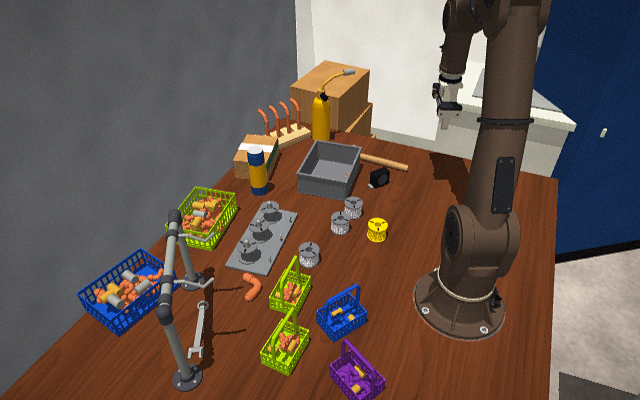

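The top view shows the following.
- **Reel stand:** the empties are at (267,155), (294,152) and (320,150).
- **Full reels:** the candidates are grey at (285,204), (333,215) and (358,219), and yellow at (338,250). The grey ones fit the description; the yellow one is a look-alike.
- **Baskets:** the candidates are yellow-green at (196,223) and (242,206), blue at (235,252), purple at (190,279), and big crates at (197,92) and (290,97). The two small yellow-green ones fit.

I'll confirm these in an enlarged crop and measure them.

```bash
python3 - <<'E'
from h import *
d=np.load("top0.npz"); W=d["W"]; c=d["c"]
save("crop1",cv2.resize(c[90:290,120:460],None,fx=2.35,fy=2.35,interpolation=cv2.INTER_CUBIC))
def box(u,v,r=15): return W[v-r:v+r,u-r:u+r].reshape(-1,3)
def circ(P,rad):
    from scipy.optimize import least_squares
    # hull-based: fit circle to convex hull
    h=cv2.convexHull((P[:,:2]*1000).astype(np.float32))[:,0]/1000
    s=least_squares(lambda p:np.hypot(h[:,0]-p[0],h[:,1]-p[1])-p[2],[*h.mean(0),rad],loss="soft_l1",f_scale=.002)
    return s.x
for n,u,v,zl,zh in [("r285",285,204,.043,.056),("r333",333,215,.043,.056),("r358",358,219,.043,.056),("e1?",267,155,.053,.07),("e2",294,152,.053,.07),("e3",320,150,.053,.07)]:
    P=box(u,v); P=P[(P[:,2]>zl)&(P[:,2]<zh)]; print(n,len(P),circ(P,.032).round(4),np.median(P[:,2]).round(4))
    Q=box(u,v); Q=Q[Q[:,2]>.072]; 
    if len(Q): print("  tip",len(Q),Q.mean(0).round(4),Q[:,2].max().round(3))
for n,u,v in [("b196",196,223),("b242",242,206)]:
    P=box(u,v,26); Q=P[(P[:,2]>.115)&(P[:,2]<.14)]
    (m),(l),a=cv2.minAreaRect((Q[:,:2]*1000).astype(np.float32)); print(n,len(Q),np.array(m).round(1),np.array(l).round(1),a,np.median(Q[:,2]).round(4))
    v_=np.linalg.svd(Q[:,:2]-Q[:,:2].mean(0),full_matrices=False)[2][0]; print(Q.mean(0).round(4),np.degrees(np.arctan2(v_[1],v_[0])))
# stand
P=W[135:182,250:340].reshape(-1,3);P=P[(P[:,2]>.007)&(P[:,2]<.017)]
print("stand",cv2.minAreaRect((P[:,:2]*1000).astype(np.float32)),np.median(P[:,2]))
# bin
P=W[140:215,360:445].reshape(-1,3);P=P[(P[:,2]>.083)&(P[:,2]<.096)]
print("bin",cv2.minAreaRect((P[:,:2]*1000).astype(np.float32)))
P=W[90:185,120:250].reshape(-1,3);P=P[(P[:,2]>.19)]
print("rack");
Q=P[(P[:,2]>.262)]; print(len(Q),cv2.minAreaRect((Q[:,:2]*1000).astype(np.float32)))
for zl,zh in((.22,.245),(.245,.262)):
    Q=P[(P[:,2]>zl)&(P[:,2]<zh)]; print(zl,len(Q)); print(Q[::max(1,len(Q)//25)].round(3).tolist())
print(np.nanmedian(W[300:390,100:200,2]))
E
```

```text
r285 195 [0.4547 0.0271 0.031 ] 0.0493
r333 181 [ 0.4197 -0.1465  0.031 ] 0.0504
r358 192 [ 0.4073 -0.2382  0.031 ] 0.0499
e1? 207 [0.6297 0.0987 0.0312] 0.0614
  tip 14 [0.6278 0.0988 0.0814] 0.094
e2 211 [0.6423 0.0043 0.0317] 0.0618
  tip 14 [0.6387 0.0052 0.0792] 0.086
e3 203 [ 0.6545 -0.0894  0.0315] 0.0611
  tip 16 [ 0.6515 -0.0881  0.081 ] 0.09
b196 113 [356.  302.1] [185.   49.2] 63.66931915283203 0.1277
[0.3648 0.3236 0.1275] -116.9769843723579
b242 90 [441.7 181.6] [ 10.2 109. ] 4.044381618499756 0.1284
[0.4412 0.1803 0.128 ] -87.15825334276164
stand ((631.4763793945312, -2.630126953125), (174.48915100097656, 328.68994140625), 2.071329355239868) 0.011704844114956904
bin ((559.234375, -391.76904296875), (189.44363403320312, 239.938232421875), 6.595371723175049)
rack
891 ((614.0885620117188, 347.789794921875), (117.43014526367188, 339.7906188964844), 33.314971923828125)
0.22 47
[[0.74, 0.23, 0.239], [0.738, 0.23, 0.235], [0.735, 0.23, 0.236], [0.736, 0.233, 0.221], [0.725, 0.238, 0.242], [0.725, 0.235, 0.243], [0.73, 0.234, 0.23], [0.732, 0.232, 0.223], [0.725, 0.246, 0.233],
[... 877 characters left out ...]
0.731, 0.229, 0.258], [0.725, 0.236, 0.255], [0.721, 0.245, 0.255], [0.701, 0.282, 0.26], [0.657, 0.386, 0.262], [0.654, 0.288, 0.262], [0.653, 0.283, 0.254], [0.651, 0.284, 0.25], [0.647, 0.276, 0.255], [0.643, 0.274, 0.247], [0.635, 0.276, 0.25], [0.623, 0.267, 0.247], [0.619, 0.259, 0.252], [0.614, 0.254, 0.259], [0.598, 0.424, 0.26], [0.58, 0.421, 0.254], [0.576, 0.413, 0.259], [0.573, 0.407, 0.257], [0.569, 0.403, 0.259], [0.566, 0.41, 0.257], [0.563, 0.488, 0.247], [0.559, 0.493, 0.249], [0.563, 0.403, 0.246], [0.555, 0.489, 0.25], [0.553, 0.5, 0.247], [0.556, 0.395, 0.25], [0.544, 0.389, 0.246], [0.535, 0.389, 0.257], [0.531, 0.381, 0.259], [0.529, 0.379, 0.256]]
0.0005479255502563135
```

View pics/crop1.png

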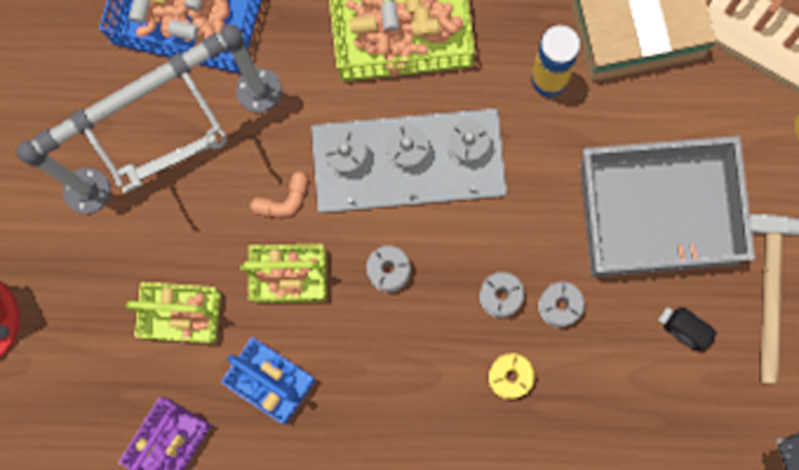

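The crop confirms it: three silver-grey wound reels, two small yellow-green handled baskets and three bare empties on the spindles. The yellow reel and the blue and purple baskets stay untouched.

```bash
cat >> h.py <<'E'
def go(x,y,z,yaw,ob=None,grasp=True):
    """world target of grasp point (z) & tool-y yaw (deg, mod 180) -> tool-frame shift, spin"""
    o=ob or arm.observe(); M=R.from_rotvec(o["ee_rot"]).as_matrix(); p=o["position"]
    g=p-0.008*M[:,2] if grasp else p
    s=M.T@(np.array([x,y,z])-g)
    cur=np.degrees(np.arctan2(M[1,1],M[0,1])); d=(yaw-cur+90)%180-90   # world yaw change
    return s.round(4), round(-np.radians(d),3)
def st():
    o=arm.observe();M=R.from_rotvec(o["ee_rot"]).as_matrix()
    print("t",round(o["clock"],2),"p",o["position"].round(4),"tooly",np.degrees(np.arctan2(M[1,1],M[0,1])).round(1),"tiltz",M[:,2].round(3),"F",o["force"].round(1),"w",round(o["width"]*.0918,4),"g",round(o["gripper_force"],1),"j",o["joints"].round(2))
E
python3 - <<'E'
from h import *
d=np.load("top0.npz"); W=d["W"]; c=d["c"].astype(int)
P=W[90:185,120:250].reshape(-1,3);P=P[(P[:,2]>.272)&(P[:,2]<.28)]
m=cv2.fitLine((P[:,:2]).astype(np.float32),cv2.DIST_HUBER,0,.01,.01).ravel();print("pipe",len(P),m,np.degrees(np.arctan2(m[1],m[0])))
for n,u,v in [("b196",196,223),("b242",242,206)]:
    P=W[v-26:v+20,u-22:u+22].reshape(-1,3);Q=P[(P[:,2]>.122)&(P[:,2]<.134)]
    if n=="b196": Q=Q[Q[:,1]>.25]
    else: Q=Q[Q[:,1]<.25]
    r=cv2.minAreaRect((Q[:,:2]*1000).astype(np.float32)); print(n,len(Q),r)
P=W[140:215,360:445].reshape(-1,3);Q=P[(P[:,2]>.087)&(P[:,2]<.094)]
print("bin",cv2.minAreaRect((Q[:,:2]*1000).astype(np.float32)))
# standing plate front edge
P=W[135:182,250:340];mk=(P[...,2]>.008)&(P[...,2]<.016)
n,l,s,cen=cv2.connectedComponentsWithStats(cv2.morphologyEx(mk.astype(np.uint8),cv2.MORPH_OPEN,np.ones((3,3))))
k=1+np.argmax(s[1:,4]);print("stand",cv2.minAreaRect((P[l==k][:,:2]*1000).astype(np.float32)))
st(); print(go(.6297,.0987,.25,7.5)); print(go(.642,.0045,.25,7.5)); print(go(.6545,-.0894,.25,7.5))
E
```

```text
pipe 462 [ 0.5476524  -0.8367059   0.64881605  0.37190238] -56.79389
b196 76 ((376.06182861328125, 340.76177978515625), (105.27901458740234, 10.267997741699219), 87.72950744628906)
b242 75 ((441.6086730957031, 178.5040740966797), (9.960119247436523, 97.81209564208984), 4.629416465759277)
bin ((558.6419067382812, -391.56805419921875), (188.30645751953125, 238.97450256347656), 6.451406478881836)
stand ((593.2950439453125, -69.4780502319336), (12.139232635498047, 25.812694549560547), 1.840695858001709)
t 0.1 p [ 0.2099 -0.5882  0.237 ] tooly -70.4 tiltz [-0.001  0.001 -1.   ] F [-0.4  0.3  0.5] w 0.0917 g 0.0 j [ 1.13  0.44  0.02  1.57 -0.01  1.13 -0.08]
(array([ 0.6263, -0.5059, -0.0043]), np.float64(-1.359))
(array([ 0.6062, -0.4131, -0.0045]), np.float64(-1.359))
(array([ 0.5864, -0.3204, -0.0046]), np.float64(-1.359))
```

jog_arm(
  moves=[
    [0.586,-0.32,0,-1.359],
    [0.586,-0.32,0,-1.359],
    [0.586,-0.32,0,-1.359],
    [0.586,-0.32,0,-1.359],
    [0.586,-0.32,0,-1.359],
    [0.586,-0.32,0,-1.359],
    [0.586,-0.32,0,-1.359],
    [0.586,-0.32,0,-1.359],
    [0.586,-0.32,0,-1.359],
    [0.586,-0.32,0,-1.359],
    [0.586,-0.32,0,-1.359],
    [0.586,-0.32,0.04,-1.359],
    [0.586,-0.32,0.04,-1.359],
    [0.586,-0.32,0.04,-1.359],
  ],
  hand=0.09,
  newtons=25,
)

```text
clock: 1.85
position: [0.6544, -0.0912, 0.1985]
ee_rot: [2.073, 2.361, -0.0]
force: [0.6, -0.3, 0.5]
width: 0.983
gripper_force: 0.0
```

```bash
python3 - <<'E'
from h import *
st(); print(go(.6545,-.0894,.05,7.5))
im=arm.get_image("wrist"); save("wrist1",im["color"])
print(im["fx"],im["cx"],im["cy"],im["tvec"])
E
```

```text
t 1.85 p [ 0.6544 -0.0912  0.1985] tooly 7.4 tiltz [ 0. -0. -1.] F [ 0.6 -0.3  0.5] w 0.0902 g 0.0 j [ 0.32  0.56 -0.42  1.5   0.24  1.13 -0.01]
(array([0.0018, 0.0003, 0.1565]), np.float64(-0.001))
309.70691628693146 317.9522584295612 199.36915130081087 [-0.63693109 -0.19280034  0.30735928]
```

View pics/wrist1.png

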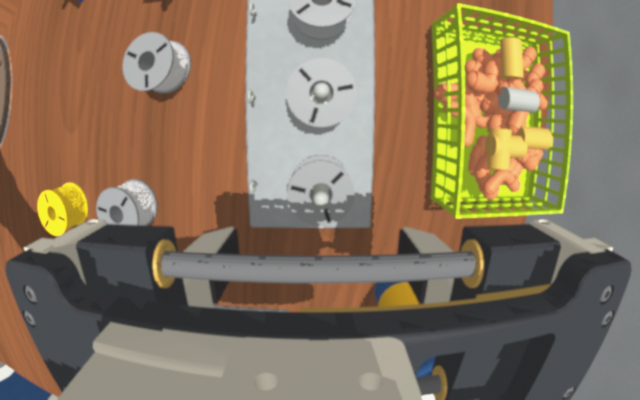

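The wrist view shows spindle tips at (321,91) and (321,197) with their empties, the stand plate, and full reels at (155,62) and (125,205). I'll measure from it.

```bash
cat >> h.py <<'E'
def wcloud(im):
    z=im["z_map"]; v,u=np.mgrid[:z.shape[0],:z.shape[1]]
    a=(u-im["cx"])/im["fx"]; b=(v-im["cy"])/im["fy"]; r=np.hypot(a,b)+1e-9; k=np.tan(np.minimum(r,1.5))/r
    P=np.stack([a*k*z,b*k*z,z],-1)
    W=(P-np.ravel(im["tvec"]))@R.from_rotvec(np.ravel(im["rvec"])).as_matrix(); W[z<=0]=np.nan
    return W
def reelfit(P,zl,zh,c0,rmax=.045,tol=.003):
    P=P.reshape(-1,3); P=P[(P[:,2]>zl)&(P[:,2]<zh)&(np.hypot(P[:,0]-c0[0],P[:,1]-c0[1])<rmax)]
    from scipy.optimize import least_squares
    h=cv2.convexHull((P[:,:2]*1000).astype(np.float32))[:,0]/1000
    s=least_squares(lambda p:np.hypot(h[:,0]-p[0],h[:,1]-p[1])-.032,c0,loss="soft_l1",f_scale=.002)
    return s.x.round(4),len(P)
E
python3 - <<'E'
from h import *
im=arm.get_image("wrist"); W=wcloud(im); print(np.nanmedian(W[120:180,200:240],axis=(0,1)).round(4))
for c in [(.6297,.0987),(.6423,.0043),(.6545,-.0894)]:
    print(reelfit(W,.055,.066,c)); Q=W.reshape(-1,3); Q=Q[(Q[:,2]>.074)&(Q[:,2]<.1)&(np.hypot(Q[:,0]-c[0],Q[:,1]-c[1])<.02)]; print("  tip",len(Q),Q.mean(0).round(4) if len(Q) else 0)
for c in [(.4547,.0271),(.4197,-.1465)]: print(reelfit(W,.044,.056,c))
E
```

```text
[ 0.5375 -0.0705  0.0008]
(array([0.6334, 0.0955]), 1381)
  tip 0 0
(array([0.6451, 0.0013]), 3373)
  tip 207 [6.451e-01 6.000e-04 8.310e-02]
(array([ 0.657 , -0.0929]), 3100)
  tip 208 [ 0.6567 -0.0916  0.0828]
(array([0.4577, 0.0239]), 2100)
(array([ 0.4231, -0.1491]), 1131)
```

jog_arm(
  moves=[
    [0,0.0015,0.06,0],
    [0,0.0015,0.12,0],
    [0,0.0015,0.15,0],
    [0,0.0015,0.155,0],
    [0,0.0015,0.155,0],
  ],
)

```text
clock: 2.58
position: [0.6571, -0.0905, 0.0444]
ee_rot: [2.071, 2.36, 0.002]
force: [-0.5, -0.0, -0.4]
width: 0.977
gripper_force: 0.0
```

jog_arm(
  moves=[
    [0,0,0,0],
    [0,0,0,0],
    [0,0,0,0],
    [0,0,0,0],
    [0,0,0,0],
  ],
  hand=0.05,
  newtons=15,
)

```text
clock: 3.2
position: [0.6564, -0.0902, 0.0434]
ee_rot: [2.071, 2.361, 0.001]
force: [-1.0, 0.3, 5.9]
width: 0.688
gripper_force: 15.0
```

```bash
python3 - <<'E'
from h import *
st()
E
```

```text
t 3.2 p [ 0.6564 -0.0902  0.0434] tooly 7.5 tiltz [ 0.001 -0.    -1.   ] F [-1.   0.3  5.9] w 0.0631 g 15.0 j [ 0.29  0.72 -0.37  1.63  0.33  0.85 -0.08]
```

jog_arm(
  moves=[
    [0,0,-0.03,0],
    [0,0,-0.08,0],
    [0,0,-0.14,0],
    [0,0,-0.16,0],
    [-0.346,-0.137,-0.16,0],
    [-0.346,-0.137,-0.16,0],
    [-0.346,-0.137,-0.16,0],
    [-0.346,-0.137,-0.16,0],
    [-0.346,-0.137,-0.16,0],
    [-0.346,-0.137,-0.16,0],
    [-0.346,-0.137,-0.16,0],
    [-0.346,-0.137,-0.16,0],
    [-0.346,-0.137,-0.1,0],
    [-0.346,-0.137,-0.05,0],
    [-0.346,-0.137,-0.025,0],
    [-0.346,-0.137,-0.025,0],
  ],
)

```text
clock: 5.2
position: [0.5649, -0.4481, 0.0656]
ee_rot: [-2.065, -2.361, -0.001]
force: [0.1, -1.0, -0.4]
width: 0.687
gripper_force: 15.0
```

```bash
python3 - <<'E'
from h import *
st(); print(go(.6423+.0015,.0043-.0012,.05,7.5)); print(go(.6297+.0015,.0987-.0012,.05,7.5))
E
```

```text
t 5.2 p [ 0.5649 -0.4481  0.0656] tooly 7.7 tiltz [-0.003  0.003 -1.   ] F [ 0.1 -1.  -0.4] w 0.0631 g 15.0 j [ 0.8   0.77 -0.34  1.45  0.29  0.97  0.52]
(array([0.4366, 0.1384, 0.0249]), np.float64(0.003))
(array([0.5319, 0.1384, 0.0252]), np.float64(0.003))
```

jog_arm(
  moves=[
    [0,0,0,0],
    [0,0,0,0],
    [0,0,-0.03,0],
    [0,0,-0.09,0],
    [0,0,-0.14,0],
    [0.437,0.138,-0.14,0],
    [0.437,0.138,-0.14,0],
    [0.437,0.138,-0.14,0],
    [0.437,0.138,-0.14,0],
    [0.437,0.138,-0.14,0],
    [0.437,0.138,-0.14,0],
    [0.437,0.138,-0.14,0],
    [0.437,0.138,-0.14,0],
    [0.437,0.138,-0.14,0],
    [0.437,0.138,-0.14,0],
    [0.437,0.138,-0.08,0],
    [0.437,0.138,-0.02,0],
    [0.437,0.138,0.02,0],
    [0.437,0.138,0.022,0],
    [0.437,0.138,0.022,0],
  ],
  hand=0.09,
)

```text
clock: 7.7
position: [0.6461, -0.0011, 0.0473]
ee_rot: [2.073, 2.359, 0.002]
force: [0.6, -0.1, 0.6]
width: 0.975
gripper_force: 0.0
```

jog_arm(
  moves=[
    [0,0,0,0],
    [0,0,0,0],
    [0,0,0,0],
    [0,0,0,0],
    [0,0,0,0],
  ],
  hand=0.05,
)

```text
clock: 8.32
position: [0.6455, 0.0002, 0.0465]
ee_rot: [2.071, 2.361, 0.001]
force: [-1.2, 0.1, 6.5]
width: 0.684
gripper_force: 15.0
```

```bash
python3 - <<'E'
from h import *
st(); print(go(.559,-.392,.075,7)); print(go(.5519,-.33,.075,7))
E
```

```text
t 8.32 p [6.455e-01 2.000e-04 4.650e-02] tooly 7.5 tiltz [ 0.001 -0.    -1.   ] F [-1.2  0.1  6.5] w 0.0628 g 15.0 j [ 0.17  0.7  -0.39  1.68  0.34  0.83 -0.23]
(array([-0.3776, -0.1369, -0.0205]), np.float64(0.009))
(array([-0.3152, -0.1359, -0.0206]), np.float64(0.009))
```

jog_arm(
  moves=[
    [0,0,-0.03,0],
    [0,0,-0.08,0],
    [0,0,-0.14,0],
    [0,0,-0.16,0],
    [-0.303,-0.136,-0.16,0],
    [-0.303,-0.136,-0.16,0],
    [-0.303,-0.136,-0.16,0],
    [-0.303,-0.136,-0.16,0],
    [-0.303,-0.136,-0.16,0],
    [-0.303,-0.136,-0.16,0],
    [-0.303,-0.136,-0.16,0],
    [-0.303,-0.136,-0.16,0],
    [-0.303,-0.136,-0.1,0],
    [-0.303,-0.136,-0.05,0],
    [-0.303,-0.136,-0.022,0],
    [-0.303,-0.136,-0.022,0],
  ],
)

```text
clock: 10.32
position: [0.5494, -0.3148, 0.066]
ee_rot: [-2.065, -2.362, -0.0]
force: [0.1, 0.3, -0.1]
width: 0.55
gripper_force: 0.0
```

```bash
python3 - <<'E'
from h import *
st(); print(go(.6334,.0955,.052,7.5))
E
```

```text
t 10.32 p [ 0.5494 -0.3148  0.066 ] tooly 7.7 tiltz [-0.003  0.003 -1.   ] F [ 0.1  0.3 -0.1] w 0.0505 g 0.0 j [ 0.68  0.66 -0.36  1.7   0.29  0.85  0.32]
(array([0.3954, 0.1382, 0.0229]), np.float64(0.003))
```

The fingers are shut past the flange, so the reel slipped out. I'll look for it.

```bash
python3 - <<'E'
from h import *
im=arm.get_image("top"); im2=arm.get_image("side")
a=cv2.resize(im["color"][90:290,150:490],(800,470)); 
save("drop_top",a); 
E
```

```text
(no output)
```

View pics/drop_top.png

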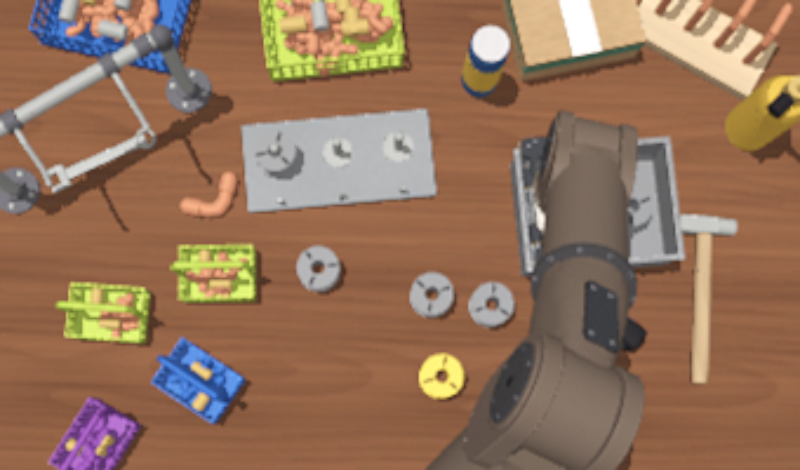

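jog_arm(
  moves=[
    [0,0,-0.03,0],
    [0,0,-0.09,0],
    [0,0,-0.14,0],
    [0.396,0.138,-0.14,0],
    [0.396,0.138,-0.14,0],
    [0.396,0.138,-0.14,0],
    [0.396,0.138,-0.14,0],
    [0.396,0.138,-0.14,0],
    [0.396,0.138,-0.14,0],
    [0.396,0.138,-0.14,0],
    [0.396,0.138,-0.14,0],
    [0.396,0.138,-0.14,0],
    [0.396,0.138,-0.14,0],
    [0.396,0.138,-0.14,0],
  ],
  hand=0.09,
)

```text
clock: 12.18
position: [0.635, 0.0912, 0.208]
ee_rot: [2.073, 2.36, -0.0]
force: [0.4, -0.1, -0.6]
width: 0.984
gripper_force: 0.0
```

```bash
python3 - <<'E'
from h import *
st(); im=arm.get_image("wrist"); W=wcloud(im); T=arm.get_image("top"); save("t3",cv2.resize(T["color"][130:240,340:470],(780,660))[:600]); Wt=cloud(T)
for c in [(.6315,.097)]: print(reelfit(W,.055,.066,c),reelfit(Wt,.055,.066,c))
for c in [(.6451,.0013),(.6567,-.0916)]:
  for w in (W,Wt):
    Q=w.reshape(-1,3); Q=Q[(Q[:,2]>.03)&(Q[:,2]<.1)&(np.hypot(Q[:,0]-c[0],Q[:,1]-c[1])<.02)]; print("spindle",len(Q),Q.mean(0).round(4), Q.max(0).round(4), Q.min(0).round(4))
for c in [(.4547,.0271),(.4197,-.1465),(.4073,-.2382)]: print(reelfit(W,.044,.056,c) if c[1]>-.1 else '',reelfit(Wt,.044,.056,c))
print(go(.6315,.0975,.048,7.5))
E
```

```text
t 12.18 p [0.635  0.0912 0.208 ] tooly 7.4 tiltz [ 0.    -0.001 -1.   ] F [ 0.4 -0.1 -0.6] w 0.0904 g 0.0 j [ 0.08  0.53 -0.46  1.54  0.25  1.13 -0.31]Traceback (most recent call last):
  File "<stdin>", line 3, in <module>
  File "h.py", line 31, in reelfit
    h=cv2.convexHull((P[:,:2]*1000).astype(np.float32))[:,0]/1000
      ~~~~~~~~~~~~~~~~~~~~~~~~~~~~~~~~~~~~~~~~~~~~~~~~~^^^^^
TypeError: 'NoneType' object is not subscriptable
```

View pics/t3.png

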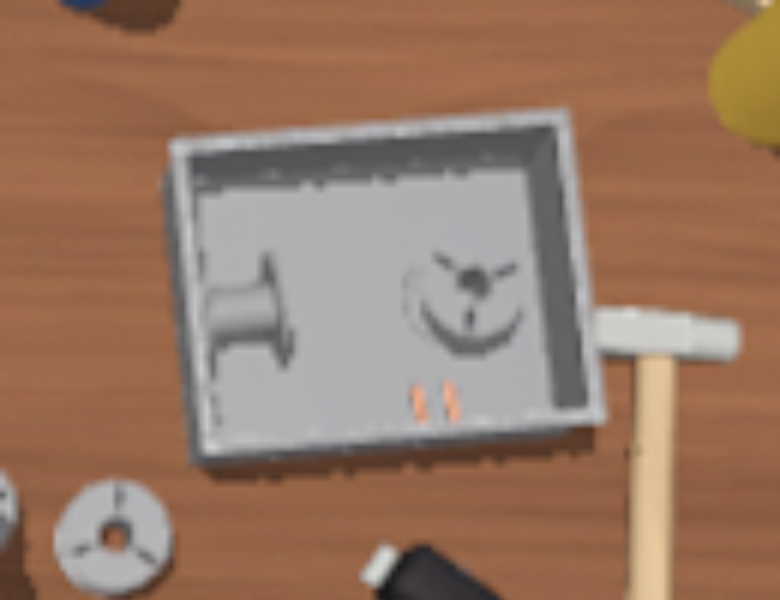

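The missing empty is in the bin, lying on its side at (245,310), and the first one stands at (470,290). The drop did no harm.

```bash
python3 - <<'E'
from h import *
st(); im=arm.get_image("wrist"); W=wcloud(im); T=arm.get_image("top"); Wt=cloud(T)
def F(*a):
    try: return reelfit(*a)
    except Exception: return None
print(F(W,.055,.066,(.6315,.097)))
for c in [(.6451,.0013),(.6567,-.0916)]:
  for w in (W,Wt):
    Q=w.reshape(-1,3); Q=Q[(Q[:,2]>.03)&(Q[:,2]<.1)&(np.hypot(Q[:,0]-c[0],Q[:,1]-c[1])<.02)]
    if len(Q): print("spindle",len(Q),Q.mean(0).round(4), Q.max(0).round(4), Q.min(0).round(4))
for c in [(.4547,.0271),(.4197,-.1465),(.4073,-.2382)]: print(F(W,.044,.056,c),F(Wt,.044,.056,c))
print(go(.632,.097,.048,7.5))
E
```

```text
t 12.28 p [0.6349 0.0917 0.2078] tooly 7.4 tiltz [ 0. -0. -1.] F [ 0.3 -0.3  0.2] w 0.0904 g 0.0 j [ 0.08  0.53 -0.46  1.54  0.25  1.13 -0.31]
(array([0.6331, 0.0955]), 2974)
spindle 49 [ 6.452e-01 -2.000e-04  8.470e-02] [0.6508 0.0031 0.0875] [ 0.6389 -0.0051  0.0811]
spindle 3 [ 6.429e-01 -2.000e-04  8.310e-02] [0.6451 0.0021 0.0884] [ 0.6402 -0.0014  0.0793]
spindle 24 [ 0.6506 -0.0889  0.0672] [ 0.6578 -0.0828  0.0908] [ 0.6452 -0.0946  0.0344]
(array([0.458 , 0.0243]), 1054) None
None (array([ 0.4203, -0.1455]), 138)
None (array([ 0.4081, -0.239 ]), 190)
(array([ 0.0052, -0.0022,  0.1677]), np.float64(-0.001))
```

jog_arm(
  moves=[
    [0.005,-0.002,0.06,0],
    [0.005,-0.002,0.12,0],
    [0.005,-0.002,0.16,0],
    [0.005,-0.002,0.167,0],
    [0.005,-0.002,0.167,0],
  ],
  newtons=30,
)

```text
clock: 13.0
position: [0.6328, 0.0976, 0.0416]
ee_rot: [2.071, 2.362, 0.001]
force: [1.2, 0.4, 0.9]
width: 0.978
gripper_force: 0.0
```

jog_arm(
  moves=[
    [0,0,0,0],
    [0,0,0,0],
    [0,0,0,0],
    [0,0,0,0],
    [0,0,0,0],
  ],
  hand=0.05,
)

```text
clock: 13.62
position: [0.6328, 0.0974, 0.0416]
ee_rot: [2.071, 2.361, 0.001]
force: [-0.5, -0.6, 6.3]
width: 0.682
gripper_force: 30.0
```

```bash
python3 - <<'E'
from h import *
st(); print(go(.559,-.385,.085,7))
E
```

```text
t 13.62 p [0.6328 0.0974 0.0416] tooly 7.5 tiltz [ 0.001  0.    -1.   ] F [-0.5 -0.6  6.3] w 0.0626 g 30.0 j [ 0.03  0.7  -0.41  1.69  0.36  0.82 -0.41]
(array([-0.4687, -0.1361, -0.0355]), np.float64(0.009))
```

jog_arm(
  moves=[
    [0,0,-0.02,0],
    [0,0,-0.06,0],
    [0,0,-0.11,0],
    [0,0,-0.16,0],
    [-0.1,-0.03,-0.16,0],
    [-0.469,-0.136,-0.16,0],
    [-0.469,-0.136,-0.16,0],
    [-0.469,-0.136,-0.16,0],
    [-0.469,-0.136,-0.16,0],
    [-0.469,-0.136,-0.16,0],
    [-0.469,-0.136,-0.16,0],
    [-0.469,-0.136,-0.16,0],
    [-0.469,-0.136,-0.16,0],
    [-0.469,-0.136,-0.16,0],
    [-0.469,-0.136,-0.16,0],
    [-0.469,-0.136,-0.1,0],
    [-0.469,-0.136,-0.05,0],
    [-0.469,-0.136,-0.04,0],
    [-0.469,-0.136,-0.04,0],
  ],
)

```text
clock: 16.0
position: [0.5594, -0.3847, 0.0816]
ee_rot: [2.07, 2.363, 0.001]
force: [1.0, -0.1, -0.2]
width: 0.678
gripper_force: 30.0
```

```bash
python3 - <<'E'
from h import *
st(); print(go(.4081,-.2395,.16,-8))
E
```

```text
t 16.0 p [ 0.5594 -0.3847  0.0816] tooly 7.6 tiltz [ 0.  0. -1.] F [ 1.  -0.1 -0.2] w 0.0622 g 30.0 j [ 0.75  0.7  -0.36  1.56  0.29  0.93  0.42]
(array([ 0.1639, -0.1309, -0.0704]), np.float64(0.272))
```

jog_arm(
  moves=[
    [0,0,0,0],
    [0,0,0,0],
    [0,0,-0.03,0],
    [0,0,-0.09,0],
    [0,0,-0.125,0],
    [0.164,-0.131,-0.125,0],
    [0.164,-0.131,-0.125,0],
    [0.164,-0.131,-0.125,0],
    [0.164,-0.131,-0.125,0],
    [0.164,-0.131,-0.125,0],
    [0.164,-0.131,-0.125,0],
    [0.164,-0.131,-0.125,0],
  ],
  hand=0.09,
)

```text
clock: 17.5
position: [0.4083, -0.2407, 0.2059]
ee_rot: [2.072, 2.361, 0.001]
force: [0.3, 0.7, 0.7]
width: 0.979
gripper_force: 0.0
```

```bash
cat >> h.py <<'E'
def F(*a):
    try: return reelfit(*a)
    except Exception: return None
E
python3 - <<'E'
from h import *
st(); im=arm.get_image("wrist"); W=wcloud(im); T=arm.get_image("top"); Wt=cloud(T)
for c in [(.4547,.0271),(.4197,-.1465),(.4081,-.2382)]: print(F(W,.044,.056,c),F(Wt,.044,.056,c))
print(go(.4095,-.241,.037,7.5))
save("w4",im["color"])
P=Wt[140:215,360:445].reshape(-1,3); 
E
```

```text
t 17.5 p [ 0.4083 -0.2407  0.2059] tooly 7.5 tiltz [ 0.001 -0.    -1.   ] F [0.3 0.7 0.7] w 0.0899 g 0.0 j [ 0.81  0.27 -0.48  1.94  0.15  0.97  0.4 ]
None (array([0.4545, 0.0274]), 201)
(array([ 0.4226, -0.1499]), 2937) (array([ 0.4197, -0.1468]), 181)
(array([ 0.4105, -0.2413]), 2769) (array([ 0.4083, -0.2403]), 41)
(array([-0.0009,  0.0015,  0.1766]), np.float64(-0.0))
```

jog_arm(
  moves=[
    [-0.001,0.001,0.06,0],
    [-0.001,0.001,0.12,0],
    [-0.001,0.001,0.165,0],
    [-0.001,0.001,0.176,0],
    [-0.001,0.001,0.176,0],
  ],
)

```text
clock: 18.23
position: [0.4089, -0.2408, 0.0299]
ee_rot: [-2.071, -2.362, 0.0]
force: [-0.2, 0.3, 0.8]
width: 0.983
gripper_force: 0.0
```

jog_arm(
  moves=[
    [0,0,0,0],
    [0,0,0,0],
    [0,0,0,0],
    [0,0,0,0],
    [0,0,0,0],
  ],
  hand=0.05,
  newtons=45,
)

```text
clock: 18.85
position: [0.4094, -0.2411, 0.0307]
ee_rot: [2.07, 2.36, 0.001]
force: [-0.1, 0.0, 9.7]
width: 0.694
gripper_force: 45.0
```

```bash
python3 - <<'E'
from h import *
st(); print(go(.6555,-.0915,.20,7.5))
E
```

```text
t 18.85 p [ 0.4094 -0.2411  0.0307] tooly 7.5 tiltz [ 0.002 -0.001 -1.   ] F [-0.1  0.   9.7] w 0.0637 g 45.0 j [ 0.7   0.52 -0.37  2.12  0.35  0.56  0.21]
(array([ 0.1159,  0.2638, -0.161 ]), np.float64(0.0))
```

jog_arm(
  moves=[
    [0,0,-0.03,0],
    [0,0,-0.08,0],
    [0,0,-0.14,0],
    [0.03,0.06,-0.16,0],
    [0.116,0.264,-0.16,0],
    [0.116,0.264,-0.16,0],
    [0.116,0.264,-0.16,0],
    [0.116,0.264,-0.16,0],
    [0.116,0.264,-0.16,0],
    [0.116,0.264,-0.16,0],
    [0.116,0.264,-0.12,0],
    [0.116,0.264,-0.1,0],
    [0.116,0.264,-0.1,0],
    [0.116,0.264,-0.1,0],
  ],
)

```text
clock: 20.6
position: [0.6555, -0.0916, 0.1309]
ee_rot: [2.071, 2.361, 0.001]
force: [0.7, 0.3, -2.9]
width: 0.697
gripper_force: 45.0
```

```bash
python3 - <<'E'
from h import *
st(); print(go(.6557,-.0918,.048,7.5))
Wt=cloud(arm.get_image("top")); W=wcloud(arm.get_image("wrist"))
for c in [(.4547,.0271),(.4197,-.1465)]: print(F(Wt,.044,.056,c))
p=arm.observe()["position"]; print(F(Wt,p[2]-.031+.044,p[2]-.031+.056,p[:2]), F(W,p[2]-.031+.044,p[2]-.031+.056,p[:2]))
E
```

```text
t 20.6 p [ 0.6555 -0.0916  0.1309] tooly 7.5 tiltz [ 0.001 -0.    -1.   ] F [ 0.7  0.3 -2.9] w 0.064 g 45.0 j [ 0.35  0.64 -0.46  1.57  0.32  1.01 -0.07]
(array([-0.0002,  0.    ,  0.0909]), np.float64(-0.0))
(array([0.4546, 0.0269]), 183)
None
None (array([ 0.6551, -0.0912]), 8674)
```

jog_arm(
  moves=[
    [0,0,0.015,0],
    [0,0,0.025,0],
    [0,0,0.035,0],
    [0,0,0.035,0],
  ],
)

```text
clock: 21.2
position: [0.6543, -0.0913, 0.0934]
ee_rot: [-2.07, -2.361, 0.002]
force: [0.2, -0.5, -3.3]
width: 0.698
gripper_force: 45.0
```

```bash
python3 - <<'E'
from h import *
st()
E
```

```text
t 21.2 p [ 0.6543 -0.0913  0.0934] tooly 7.5 tiltz [-0.002  0.    -1.   ] F [ 0.2 -0.5 -3.3] w 0.0641 g 45.0 j [ 0.34  0.68 -0.45  1.6   0.34  0.95 -0.09]
```

jog_arm(
  moves=[
    [0,0.001,0.02,0],
    [0,0.001,0.038,0],
    [0,0.001,0.047,0],
    [0,0.001,0.049,0],
    [0,0.001,0.05,0],
    [0,0.001,0.05,0],
  ],
)

```text
clock: 21.95
position: [0.6565, -0.0911, 0.0453]
ee_rot: [2.071, 2.361, 0.001]
force: [0.4, -0.2, -2.6]
width: 0.692
gripper_force: 45.0
```

jog_arm(
  moves=[
    [0,0,0,0],
    [0,0,0,0],
    [0,0,0,0],
  ],
  hand=0.09,
)

```text
clock: 22.32
position: [0.6564, -0.0911, 0.0452]
ee_rot: [2.071, 2.361, 0.001]
force: [0.1, 0.3, -0.2]
width: 0.957
gripper_force: 0.0
```

```bash
python3 - <<'E'
from h import *
st(); print(go(.421,-.1482,.20,7.5))
E
```

```text
t 22.32 p [ 0.6564 -0.0911  0.0452] tooly 7.5 tiltz [ 0.001 -0.    -1.   ] F [ 0.1  0.3 -0.2] w 0.0879 g 0.0 j [ 0.33  0.73 -0.43  1.63  0.37  0.86 -0.12]
(array([-0.0259, -0.2407, -0.147 ]), np.float64(0.0))
```

jog_arm(
  moves=[
    [0,0,-0.03,0],
    [0,0,-0.09,0],
    [0,0,-0.15,0],
    [0,0,-0.16,0],
    [-0.026,-0.241,-0.16,0],
    [-0.026,-0.241,-0.16,0],
    [-0.026,-0.241,-0.16,0],
    [-0.026,-0.241,-0.16,0],
    [-0.026,-0.241,-0.16,0],
    [-0.026,-0.241,-0.16,0],
    [-0.026,-0.241,-0.16,0],
  ],
)

```text
clock: 23.7
position: [0.4218, -0.1479, 0.2047]
ee_rot: [2.07, 2.363, 0.002]
force: [0.7, -0.9, 0.1]
width: 0.981
gripper_force: 0.0
```

```bash
python3 - <<'E'
from h import *
st(); im=arm.get_image("wrist"); W=wcloud(im); Wt=cloud(arm.get_image("top"))
for c in [(.4547,.0271),(.4197,-.1465)]: print(F(W,.044,.056,c),F(Wt,.044,.056,c))
for z in ((.055,.066),): print("placed",F(W,*z,(.656,-.091)),F(Wt,*z,(.656,-.091)))
q=W.reshape(-1,3);q=q[np.hypot(q[:,0]-.656,q[:,1]+.091)<.025]
print(np.nanmedian(q[:,2]) if len(q) else None)
print(go(.421,-.1482,.037,7.5))
E
```

```text
t 23.7 p [ 0.4218 -0.1479  0.2047] tooly 7.6 tiltz [ 0.001  0.001 -1.   ] F [ 0.7 -0.9  0.1] w 0.09 g 0.0 j [ 0.68  0.23 -0.55  2.    0.15  0.95  0.2 ]
(array([0.4574, 0.0241]), 2577) (array([0.4547, 0.0271]), 193)
(array([ 0.4225, -0.15  ]), 2772) None
placed (array([ 0.656 , -0.0915]), 1650) (array([ 0.6535, -0.0884]), 182)
0.0629217266201725
(array([-0.0004, -0.0006,  0.1756]), np.float64(0.001))
```

jog_arm(
  moves=[
    [-0.001,0,0.06,0],
    [-0.001,0,0.12,0],
    [-0.001,0,0.165,0],
    [-0.001,0,0.175,0],
    [-0.001,0,0.175,0],
  ],
)

```text
clock: 24.42
position: [0.4213, -0.149, 0.03]
ee_rot: [-2.07, -2.363, -0.0]
force: [-0.5, 0.7, 1.0]
width: 0.988
gripper_force: 0.0
```

jog_arm(
  moves=[
    [0,0,0,0],
    [0,0,0,0],
    [0,0,0,0],
    [0,0,0,0],
    [0,0,0,0],
  ],
  hand=0.05,
)

```text
clock: 25.05
position: [0.4216, -0.1496, 0.0306]
ee_rot: [2.07, 2.36, 0.001]
force: [-0.1, 0.7, 8.1]
width: 0.68
gripper_force: 45.0
```

```bash
python3 - <<'E'
from h import *
st(); print(go(.6442,.0018,.20,7.5))
E
```

```text
t 25.05 p [ 0.4216 -0.1496  0.0306] tooly 7.5 tiltz [ 0.002 -0.001 -1.   ] F [-0.1  0.7  8.1] w 0.0624 g 45.0 j [ 0.54  0.5  -0.42  2.18  0.39  0.53 -0.04]
(array([ 0.121 ,  0.2408, -0.1611]), np.float64(-0.0))
```

jog_arm(
  moves=[
    [0,0,-0.03,0],
    [0,0,-0.08,0],
    [0,0,-0.14,0],
    [0.03,0.06,-0.16,0],
    [0.12,0.241,-0.16,0],
    [0.12,0.241,-0.16,0],
    [0.12,0.241,-0.16,0],
    [0.12,0.241,-0.16,0],
    [0.12,0.241,-0.16,0],
    [0.12,0.241,-0.12,0],
    [0.12,0.241,-0.1,0],
    [0.12,0.241,-0.1,0],
    [0.12,0.241,-0.1,0],
  ],
)

```text
clock: 26.68
position: [0.6444, 0.0009, 0.1309]
ee_rot: [2.071, 2.361, 0.001]
force: [0.4, 0.2, -3.4]
width: 0.681
gripper_force: 45.0
```

```bash
python3 - <<'E'
from h import *
st(); print(go(.6445,.001,.048,7.5))
E
```

```text
t 26.68 p [0.6444 0.0009 0.1309] tooly 7.5 tiltz [ 0.001  0.    -1.   ] F [ 0.4  0.2 -3.4] w 0.0625 g 45.0 j [ 0.25  0.62 -0.52  1.61  0.35  1.   -0.25]
(array([0.0001, 0.    , 0.0909]), np.float64(-0.0))
```

jog_arm(
  moves=[
    [0,0.001,0.015,0],
    [0,0.001,0.025,0],
    [0,0.001,0.035,0],
    [0,0.001,0.04,0],
  ],
)

```text
clock: 27.18
position: [0.6445, 0.0011, 0.0887]
ee_rot: [-2.071, -2.361, 0.001]
force: [-0.1, -0.0, -4.3]
width: 0.678
gripper_force: 45.0
```

```bash
python3 - <<'E'
from h import *
st()
E
```

```text
t 27.18 p [0.6445 0.0011 0.0887] tooly 7.5 tiltz [-0.001 -0.    -1.   ] F [-0.1 -0.  -4.3] w 0.0622 g 45.0 j [ 0.24  0.67 -0.5   1.64  0.38  0.93 -0.27]
```

jog_arm(
  moves=[
    [0,0,0.02,0],
    [0,0,0.035,0],
    [0,0,0.045,0],
    [0,0,0.047,0],
    [0,0,0.047,0],
  ],
)

```text
clock: 27.8
position: [0.6448, 0.0012, 0.0426]
ee_rot: [-2.071, -2.362, 0.001]
force: [-1.1, 0.8, -2.0]
width: 0.682
gripper_force: 45.0
```

jog_arm(
  moves=[
    [0,0,0,0],
    [0,0,0,0],
    [0,0,0,0],
  ],
  hand=0.09,
)

```text
clock: 28.18
position: [0.6453, 0.0013, 0.043]
ee_rot: [2.071, 2.362, 0.001]
force: [-0.0, 0.4, 0.8]
width: 0.95
gripper_force: 0.0
```

```bash
python3 - <<'E'
from h import *
st(); print(go(.456,.0256,.20,7.5))
E
```

```text
t 28.18 p [0.6453 0.0013 0.043 ] tooly 7.5 tiltz [ 0.001  0.    -1.   ] F [-0.   0.4  0.8] w 0.0872 g 0.0 j [ 0.22  0.72 -0.47  1.67  0.41  0.85 -0.3 ]
(array([ 0.0488, -0.1843, -0.1492]), np.float64(0.0))
```

jog_arm(
  moves=[
    [0,0,-0.03,0],
    [0,0,-0.09,0],
    [0,0,-0.15,0],
    [0,0,-0.16,0],
    [0.049,-0.184,-0.16,0],
    [0.049,-0.184,-0.16,0],
    [0.049,-0.184,-0.16,0],
    [0.049,-0.184,-0.16,0],
    [0.049,-0.184,-0.16,0],
    [0.049,-0.184,-0.16,0],
  ],
)

```text
clock: 29.42
position: [0.4576, 0.0257, 0.2028]
ee_rot: [2.072, 2.361, 0.002]
force: [0.7, -0.0, -0.8]
width: 0.98
gripper_force: 0.0
```

```bash
python3 - <<'E'
from h import *
st(); im=arm.get_image("wrist"); W=wcloud(im)
print(F(W,.044,.056,(.456,.0256)))
for c in [(.656,-.091),(.6445,.0012)]: print("placed",F(W,.055,.066,c))
c=(.632,.097);Q=W.reshape(-1,3); Q=Q[(Q[:,2]>.074)&(Q[:,2]<.1)&(np.hypot(Q[:,0]-c[0],Q[:,1]-c[1])<.02)]; print(len(Q),Q.mean(0) if len(Q) else 0)
print(go(.456,.0252,.037,7.5))
E
```

```text
t 29.43 p [0.4576 0.0257 0.2028] tooly 7.5 tiltz [ 0.001  0.001 -1.   ] F [ 0.7 -0.  -0.8] w 0.09 g 0.0 j [ 0.36  0.27 -0.63  1.97  0.19  0.96 -0.24]
(array([0.4574, 0.0243]), 2822)
placed None
placed (array([0.6443, 0.0011]), 695)
164 [0.63007848 0.09567416 0.08150314]
(array([-0.0005, -0.0016,  0.1737]), np.float64(-0.001))
```

jog_arm(
  moves=[
    [-0.001,-0.001,0.06,0],
    [-0.001,-0.001,0.12,0],
    [-0.001,-0.001,0.163,0],
    [-0.001,-0.001,0.173,0],
    [-0.001,-0.001,0.173,0],
  ],
)

```text
clock: 30.1
position: [0.4559, 0.025, 0.0298]
ee_rot: [-2.071, -2.362, 0.0]
force: [0.1, 0.3, 0.4]
width: 0.981
gripper_force: 0.0
```

jog_arm(
  moves=[
    [0,0,0,0],
    [0,0,0,0],
    [0,0,0,0],
    [0,0,0,0],
    [0,0,0,0],
  ],
  hand=0.05,
)

```text
clock: 30.72
position: [0.4563, 0.0247, 0.0306]
ee_rot: [2.071, 2.36, 0.002]
force: [0.2, -0.2, 7.9]
width: 0.684
gripper_force: 45.0
```

```bash
python3 - <<'E'
from h import *
st(); print(go(.6323,.0955,.20,7.5))
E
```

```text
t 30.73 p [0.4563 0.0247 0.0306] tooly 7.5 tiltz [ 0.002  0.    -1.   ] F [ 0.2 -0.2  7.9] w 0.0628 g 45.0 j [ 0.2   0.52 -0.49  2.15  0.46  0.56 -0.49]
(array([ 0.0472,  0.1841, -0.161 ]), np.float64(-0.0))
```

jog_arm(
  moves=[
    [0,0,-0.03,0],
    [0,0,-0.08,0],
    [0,0,-0.14,0],
    [0.02,0.06,-0.16,0],
    [0.047,0.184,-0.16,0],
    [0.047,0.184,-0.16,0],
    [0.047,0.184,-0.16,0],
    [0.047,0.184,-0.16,0],
    [0.047,0.184,-0.12,0],
    [0.047,0.184,-0.1,0],
    [0.047,0.184,-0.1,0],
    [0.047,0.184,-0.1,0],
  ],
)

```text
clock: 32.22
position: [0.6319, 0.0953, 0.131]
ee_rot: [2.071, 2.361, 0.002]
force: [-0.1, -0.4, -3.3]
width: 0.682
gripper_force: 45.0
```

```bash
python3 - <<'E'
from h import *
st(); print(go(.6325,.0955,.048,7.5))
E
```

```text
t 32.23 p [0.6319 0.0953 0.131 ] tooly 7.5 tiltz [ 0.001  0.    -1.   ] F [-0.1 -0.4 -3.3] w 0.0626 g 45.0 j [ 0.13  0.62 -0.56  1.62  0.38  1.   -0.42]
(array([0.0001, 0.0005, 0.091 ]), np.float64(-0.0))
```

jog_arm(
  moves=[
    [0,0.001,0.015,0],
    [0,0.001,0.025,0],
    [0,0.001,0.035,0],
    [0,0.001,0.04,0],
  ],
)

```text
clock: 32.72
position: [0.6321, 0.0953, 0.0887]
ee_rot: [-2.071, -2.362, 0.002]
force: [0.3, -0.3, -3.6]
width: 0.683
gripper_force: 45.0
```

```bash
python3 - <<'E'
from h import *
st()
E
```

```text
t 32.73 p [0.6321 0.0953 0.0887] tooly 7.5 tiltz [-0.001 -0.    -1.   ] F [ 0.3 -0.3 -3.6] w 0.0627 g 45.0 j [ 0.12  0.67 -0.54  1.66  0.41  0.93 -0.45]
```

jog_arm(
  moves=[
    [0,0,0.02,0],
    [0,0,0.035,0],
    [0,0,0.045,0],
    [0,0,0.047,0],
    [0,0,0.047,0],
  ],
)

```text
clock: 33.35
position: [0.6323, 0.0954, 0.0426]
ee_rot: [-2.071, -2.362, 0.001]
force: [-1.0, -0.8, -2.0]
width: 0.684
gripper_force: 45.0
```

jog_arm(
  moves=[
    [0,0,0,0],
    [0,0,0,0],
    [0,0,0,0],
    [0,0,-0.03,0],
    [0,0,-0.09,0],
    [0,0,-0.15,0],
    [0,0,-0.21,0],
    [0.109,-0.177,-0.215,0],
    [0.109,-0.177,-0.215,0],
    [0.109,-0.177,-0.215,0],
    [0.109,-0.177,-0.215,0],
    [0.109,-0.177,-0.215,0],
    [0.109,-0.177,-0.215,0],
  ],
  hand=0.09,
)

```text
clock: 34.98
position: [0.4443, 0.1796, 0.2577]
ee_rot: [2.073, 2.36, 0.001]
force: [0.3, 0.0, 0.4]
width: 0.982
gripper_force: 0.0
```

```bash
python3 - <<'E'
from h import *
st(); im=arm.get_image("wrist"); W=wcloud(im); T=arm.get_image("top"); Wt=cloud(T)
np.savez("rk.npz",W=W,c=im["color"],Wt=Wt,ct=T["color"])
for c in [(.656,-.091),(.6445,.0012),(.6321,.0953)]:
  print("placed",F(W,.055,.066,c),F(Wt,.055,.066,c)); 
  for w in (W,Wt):
    q=w.reshape(-1,3);q=q[np.hypot(q[:,0]-c[0],q[:,1]-c[1])<.03];print(np.nanmedian(q[:,2]) if len(q) else None)
save("wbasket",im["color"])
E
```

```text
t 34.98 p [0.4443 0.1796 0.2577] tooly 7.4 tiltz [ 0.001  0.    -1.   ] F [0.3 0.  0.4] w 0.0901 g 0.0 j [ 0.09  0.26 -0.71  1.84  0.19  1.11 -0.56]
placed (array([ 0.6736, -0.0979]), 154) (array([ 0.6532, -0.0878]), 173)
0.0632141872038837
0.061537321798711395
placed None (array([0.6419, 0.0043]), 162)
0.019688701964658925
0.06129231866319781
placed (array([0.6125, 0.0919]), 140) (array([0.6291, 0.0981]), 171)
0.04265529872442163
0.06117818433436875
```

View pics/wbasket.png

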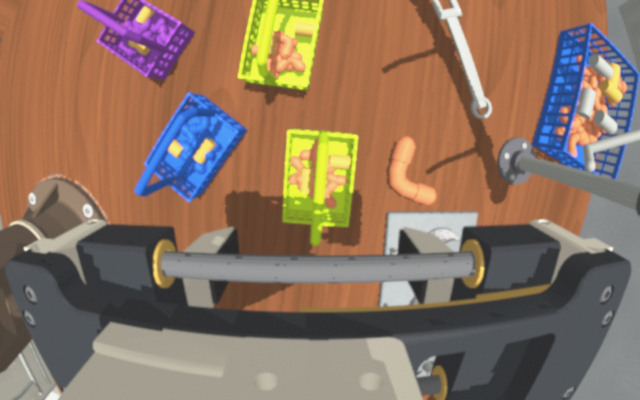

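All three reels now sit at 61–62 mm, so they are fully down. The wrist view shows the nearer yellow-green basket at (320,175), its bar running from (320,135) to (317,243). The rack post is at (515,165), the elbow at (408,170) and the spanner at (465,60). Next I'll fit the bar and the hooks.

```bash
python3 - <<'E'
from h import *
d=np.load("rk.npz"); W=d["W"];Wt=d["Wt"]
def bar(w,c):
    P=w.reshape(-1,3);Q=P[(P[:,2]>.122)&(P[:,2]<.136)&(np.hypot(P[:,0]-c[0],P[:,1]-c[1])<.07)]
    if len(Q)<10: return None
    r=cv2.minAreaRect((Q[:,:2]*1000).astype(np.float32)); m=cv2.fitLine(Q[:,:2].astype(np.float32),cv2.DIST_HUBER,0,.01,.01).ravel()
    return len(Q),np.round(r[0],1),np.round(r[1],1),m.round(4),np.degrees(np.arctan(m[0]/m[1])).round(1),Q[:,2].max().round(4)
def body(w,c):
    P=w.reshape(-1,3);Q=P[(P[:,2]>.043)&(P[:,2]<.054)&(abs(P[:,0]-c[0])<.062)&(abs(P[:,1]-c[1])<.072)]
    return len(Q),cv2.minAreaRect((Q[:,:2]*1000).astype(np.float32))
for c in [(.4416,.18),(.376,.34)]:
    for w in(W,Wt): print(bar(w,c)); print("   body",body(w,c))
# rack
ex=np.array([.8367,.5477]);ey=np.array([-.5477,.8367])
for w in (Wt,W):
    P=w.reshape(-1,3);P=P[(P[:,2]>.2)&(P[:,2]<.3)]
    a=P[:,:2]@ex;b=P[:,:2]@ey
    m=(P[:,2]>.272); print("pipe a",len(P),np.median(a[m]).round(4), "b range",b[m].min().round(4) if m.any() else 0,b[m].max().round(4) if m.any() else 0)
    a0=.7465
    for lo,hi in ((-.15,-.08),(.02,.1)):
        mm=(a<a0-.015)&(a>a0-.11)&(P[:,2]<.285)
        bb=b[mm]; 
    import sys
    H=np.c_[a,b,P[:,2]][(a<.735)&(a>.62)]
    H=H[np.argsort(H[:,1])]; print(len(H)); print(H[::max(1,len(H)//40)].round(3).tolist())
E
```

```text
(1115, array([445.4, 178.2]), array([ 10.9, 104.2]), array([ 0.0516, -0.9987,  0.4451,  0.1815], dtype=float32), np.float32(-3.0), np.float64(0.1324))
   body (889, ((445.3953857421875, 177.4439697265625), (81.34488677978516, 111.39698791503906), 2.8341164588928223))
None
   body (10, ((475.5718994140625, 132.0783233642578), (27.920454025268555, 13.702071189880371), 41.831764221191406))
(756, array([379.1, 321.7]), array([69.4, 10.7]), array([0.0435, 0.9991, 0.3796, 0.3202], dtype=float32), np.float32(2.5), np.float64(0.1324))
   body (710, ((379.35400390625, 337.4715881347656), (110.94222259521484, 81.36433410644531), 87.705810546875))
(77, array([376.5, 341.8]), array([99.8, 10.3]), array([0.0266, 0.9996, 0.3761, 0.3403], dtype=float32), np.float32(1.5), np.float64(0.1358))
   body (87, ((376.109619140625, 341.7232666015625), (111.67948150634766, 80.46052551269531), 87.43321228027344))
pipe a 1581 0.7428 b range -0.9715 0.1234
232
[[0.734, -0.207, 0.278], [0.735, -0.194, 0.246], [0.716, -0.124, 0.264], [0.685, -0.123, 0.243], [0.678, -0.123, 0.241], [0.67, -0.122, 0.243], [0.707, -
[... 1250 characters left out ...]
.124, 0.243], [0.677, -0.124, 0.24], [0.701, -0.123, 0.256], [0.678, -0.123, 0.241], [0.654, -0.123, 0.261], [0.707, -0.123, 0.261], [0.659, -0.123, 0.247], [0.679, -0.122, 0.243], [0.685, -0.122, 0.245], [0.711, -0.122, 0.266], [0.709, -0.122, 0.261], [0.713, -0.122, 0.265], [0.695, -0.122, 0.253], [0.686, -0.121, 0.248], [0.688, -0.121, 0.247], [0.669, -0.121, 0.246], [0.651, -0.121, 0.259], [0.671, -0.121, 0.237], [0.696, -0.121, 0.251], [0.698, -0.121, 0.249], [0.651, -0.121, 0.255], [0.666, -0.121, 0.247], [0.684, -0.121, 0.242], [0.667, -0.12, 0.242], [0.681, -0.12, 0.24], [0.686, -0.12, 0.243], [0.695, -0.12, 0.251], [0.652, -0.12, 0.258], [0.659, -0.12, 0.253], [0.709, -0.12, 0.259]]
```

```bash
python3 - <<'E'
from h import *
print(go(.4445,.1555,.130,3))
E
```

```text
(array([-0.0239, -0.0027,  0.1355]), np.float64(0.076))
```

jog_arm(
  moves=[
    [-0.024,-0.003,0,0.076],
    [-0.024,-0.003,0.05,0.076],
    [-0.024,-0.003,0.1,0.076],
    [-0.024,-0.003,0.13,0.076],
    [-0.024,-0.003,0.135,0.076],
    [-0.024,-0.003,0.135,0.076],
  ],
  hand=0.06,
)

```text
clock: 35.83
position: [0.4436, 0.1556, 0.1232]
ee_rot: [2.161, 2.28, 0.0]
force: [-0.1, -0.2, 0.8]
width: 0.653
gripper_force: 0.0
```

jog_arm(
  moves=[
    [0,0,0,0],
    [0,0,0,0],
    [0,0,0,0],
    [0,0,0,0],
    [0,0,0,0],
    [0,0,0,0],
  ],
  hand=0.0,
  newtons=50,
)

```text
clock: 36.58
position: [0.4433, 0.1563, 0.1228]
ee_rot: [2.159, 2.281, 0.001]
force: [1.4, -0.7, 0.7]
width: 0.09
gripper_force: 50.0
```

```bash
python3 - <<'E'
from h import *
st(); print(go(.5658,.1964,.285,33.2))
E
```

```text
t 36.58 p [0.4433 0.1563 0.1228] tooly 3.1 tiltz [ 0.001  0.    -1.   ] F [ 1.4 -0.7  0.7] w 0.0082 g 50.0 j [ 0.04  0.4  -0.63  2.04  0.33  0.8  -0.73]
(array([ 0.0334,  0.1246, -0.1541]), np.float64(-0.525))
```

jog_arm(
  moves=[
    [0,0,-0.015,0],
    [0,0,-0.04,0],
    [0,0,-0.075,0],
    [0,0,-0.11,0],
    [0,0,-0.14,0],
    [0,0,-0.155,0],
    [0,0,-0.155,0],
  ],
)

```text
clock: 37.45
position: [0.4431, 0.1563, 0.2784]
ee_rot: [2.159, 2.281, 0.002]
force: [-0.1, -0.1, -3.8]
width: 0.092
gripper_force: 50.0
```

```bash
python3 - <<'E'
from h import *
st(); Wt=cloud(arm.get_image("side")); o=arm.observe(); print(go(.5658,.1964,.286,33.2))
P=Wt.reshape(-1,3);P=P[(P[:,2]>.1)&(P[:,2]<.21)&(abs(P[:,0]-.445)<.07)&(abs(P[:,1]-.18)<.08)]; print(len(P),P.min(0) if len(P) else 0)
E
```

```text
t 37.45 p [0.4431 0.1563 0.2784] tooly 3.1 tiltz [ 0.001  0.    -1.   ] F [-0.1 -0.1 -3.8] w 0.0085 g 50.0 j [ 0.14  0.22 -0.7   1.83  0.16  1.14 -0.56]
(array([ 0.0336,  0.1252, -0.0007]), np.float64(-0.525))
1342 [0.39903867 0.11994506 0.15395671]
```

jog_arm(
  moves=[
    [0.008,0.03,0,-0.12],
    [0.016,0.06,0,-0.25],
    [0.025,0.09,0,-0.38],
    [0.03,0.115,0,-0.48],
    [0.034,0.125,0,-0.525],
    [0.034,0.125,0,-0.525],
    [0.034,0.125,0,-0.525],
  ],
)

```text
clock: 38.38
position: [0.5648, 0.1969, 0.2775]
ee_rot: [-1.494, -2.763, 0.002]
force: [-0.5, -0.0, -2.5]
width: 0.092
gripper_force: 50.0
```

```bash
python3 - <<'E'
from h import *
st(); print(go(.6411,.2457,.286,33.2)); T=arm.get_image("side"); save("hookA",cv2.resize(T["color"][180:400,90:400],(775,550)))
E
```

```text
t 38.38 p [0.5648 0.1969 0.2775] tooly 33.2 tiltz [-0.001 -0.001 -1.   ] F [-0.5 -0.  -2.5] w 0.0084 g 50.0 j [ 0.08  0.47 -0.75  1.54  0.33  1.27 -0.13]
(array([-0.0009,  0.0905, -0.0006]), np.float64(-0.0))
```

View pics/hookA.png

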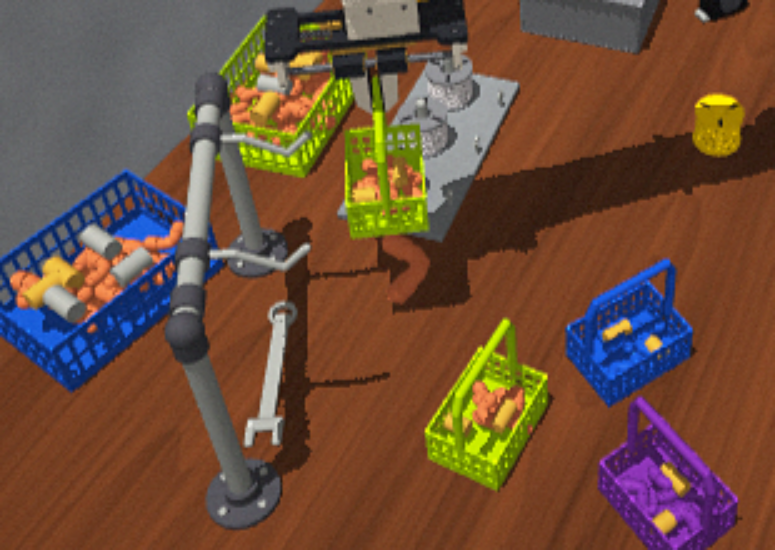

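The basket hangs level in the gripper at (385,180), in front of the right hook, whose tip is at (308,142). The other basket stands untouched at (487,410).

jog_arm(
  moves=[
    [0,0.02,0,0],
    [0,0.045,0,0],
    [0,0.07,0,0],
    [0,0.086,0,0],
    [0,0.09,0,0],
    [0,0.09,0,0],
  ],
)

```text
clock: 39.17
position: [0.6407, 0.2461, 0.2778]
ee_rot: [1.494, 2.764, -0.001]
force: [0.4, -0.3, -2.2]
width: 0.093
gripper_force: 50.0
```

jog_arm(
  moves=[
    [0,0,0.01,0],
    [0,0,0.02,0],
    [0,0,0.026,0],
    [0,0,0.03,0],
    [0,0,0.03,0],
  ],
)

```text
clock: 39.8
position: [0.6416, 0.2466, 0.2479]
ee_rot: [1.494, 2.763, 0.002]
force: [1.2, 1.6, -2.6]
width: 0.092
gripper_force: 50.0
```

```bash
python3 - <<'E'
from h import *
st(); print(go(.6411,.2457,.254,33.2))
E
```

```text
t 39.8 p [0.6416 0.2466 0.2479] tooly 33.2 tiltz [ 0.001  0.001 -1.   ] F [ 1.2  1.6 -2.6] w 0.0085 g 50.0 j [-0.04  0.63 -0.7   1.34  0.4   1.31 -0.17]
(array([-0.0005, -0.0009,  0.0019]), np.float64(0.0))
```

jog_arm(
  moves=[
    [0,0,0.002,0],
    [0,0,0.004,0],
    [0,0,0.004,0],
  ],
)

```text
clock: 40.17
position: [0.6424, 0.2473, 0.2456]
ee_rot: [1.493, 2.762, 0.006]
force: [2.4, 1.2, 6.0]
width: 0.088
gripper_force: 50.0
```

jog_arm(
  moves=[
    [0,0,0,0],
    [0,0,0,0],
    [0,0,0,0],
    [0,0,0,0],
  ],
  hand=0.03,
)

```text
clock: 40.67
position: [0.641, 0.2462, 0.2435]
ee_rot: [-1.493, -2.764, 0.001]
force: [-0.6, 0.2, -0.6]
width: 0.324
gripper_force: 0.0
```

```bash
python3 - <<'E'
from h import *
st(); T=arm.get_image("side"); save("hookA2",cv2.resize(T["color"][180:330,120:330],(770,550)))
E
```

```text
t 40.67 p [0.641  0.2462 0.2435] tooly 33.2 tiltz [-0.001 -0.    -1.   ] F [-0.6  0.2 -0.6] w 0.0298 g 0.0 j [-0.04  0.63 -0.7   1.35  0.41  1.3  -0.17]
```

View pics/hookA2.png

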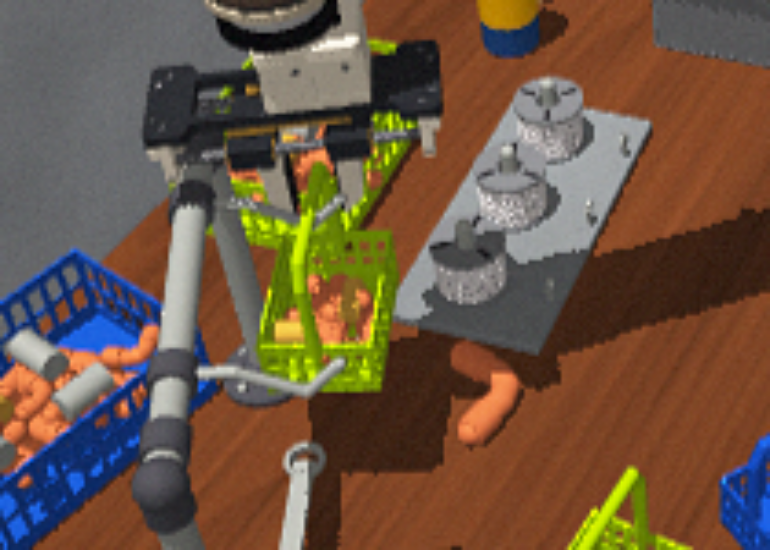

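Basket A hangs on the right hook, with its bar at (300,220) resting in the V. All three full reels sit on their spindles at (550,100), (510,185) and (468,265).

jog_arm(
  moves=[
    [0,0,-0.02,0],
    [0,0,-0.06,0],
    [0,0,-0.09,0],
    [0,0,-0.09,0],
  ],
)

```text
clock: 41.22
position: [0.6418, 0.2472, 0.3365]
ee_rot: [1.492, 2.762, 0.006]
force: [-0.1, -0.0, -0.5]
width: 0.323
gripper_force: 0.0
```

```bash
python3 - <<'E'
from h import *
st(); print(go(.377,.3637,.25,2.3))
E
```

```text
t 41.23 p [0.6418 0.2472 0.3365] tooly 33.2 tiltz [ 0.004  0.002 -1.   ] F [-0.1 -0.  -0.5] w 0.0296 g 0.0 j [-0.05  0.58 -0.71  1.2   0.37  1.48 -0.13]
(array([ 0.2426, -0.158 ,  0.0938]), np.float64(0.54))
```

jog_arm(
  moves=[
    [0.06,-0.04,0,0],
    [0.12,-0.08,0,0.1],
    [0.18,-0.12,0,0.25],
    [0.243,-0.158,0.02,0.4],
    [0.243,-0.158,0.06,0.54],
    [0.243,-0.158,0.094,0.54],
    [0.243,-0.158,0.094,0.54],
    [0.243,-0.158,0.094,0.54],
  ],
  hand=0.06,
)

```text
clock: 42.22
position: [0.3766, 0.3631, 0.2405]
ee_rot: [-2.177, -2.264, -0.001]
force: [-0.2, 0.8, -0.4]
width: 0.655
gripper_force: 0.0
```

```bash
python3 - <<'E'
from h import *
st(); W=wcloud(arm.get_image("wrist"));Wt=cloud(arm.get_image("top"))
def body(w,c,zl,zh):
    P=w.reshape(-1,3);Q=P[(P[:,2]>zl)&(P[:,2]<zh)&(abs(P[:,0]-c[0])<.062)&(abs(P[:,1]-c[1])<.072)]
    return (len(Q),cv2.minAreaRect((Q[:,:2]*1000).astype(np.float32))) if len(Q)>5 else None
print(body(W,(.378,.34),.043,.054),body(W,(.378,.34),.122,.134))
# basket A hanging: bar and rim
P=Wt.reshape(-1,3);c=(.628,.266)
Q=P[(P[:,2]>.162)&(P[:,2]<.177)&(np.hypot(P[:,0]-c[0],P[:,1]-c[1])<.08)]
print("A rim",len(Q),cv2.minAreaRect((Q[:,:2]*1000).astype(np.float32)) if len(Q) else 0)
print(go(.377,.3637,.13,2.3))
E
```

```text
t 42.23 p [0.3766 0.3631 0.2405] tooly 2.2 tiltz [ 0.     0.001 -1.   ] F [-0.2  0.8 -0.4] w 0.0601 g 0.0 j [-0.32  0.36 -0.71  1.77  0.26  1.11 -1.08]
(960, ((379.6628723144531, 340.8169250488281), (114.46759033203125, 80.95355987548828), 87.49041748046875)) (997, ((380.1315002441406, 350.31890869140625), (82.2446517944336, 10.8609619140625), 87.64645385742188))
A rim 141 ((630.6073608398438, 267.65765380859375), (83.70928955078125, 111.65145111083984), 24.749420166015625)
(array([ 1.00e-04, -1.00e-04,  1.19e-01]), np.float64(-0.001))
```

jog_arm(
  moves=[
    [0,0.001,0.04,0],
    [0,0.001,0.08,0],
    [0,0.001,0.11,0],
    [0,0.001,0.119,0],
    [0,0.001,0.119,0],
  ],
)

```text
clock: 42.95
position: [0.3774, 0.3634, 0.1214]
ee_rot: [-2.177, -2.265, -0.001]
force: [0.0, -0.7, 0.3]
width: 0.656
gripper_force: 0.0
```

jog_arm(
  moves=[
    [0,0,0,0],
    [0,0,0,0],
    [0,0,0,0],
    [0,0,0,0],
    [0,0,0,0],
    [0,0,0,0],
  ],
  hand=0.0,
)

```text
clock: 43.7
position: [0.377, 0.363, 0.1207]
ee_rot: [2.177, 2.265, 0.0]
force: [0.1, 0.5, -1.7]
width: 0.091
gripper_force: 49.6
```

jog_arm(
  moves=[
    [0,0,-0.015,0],
    [0,0,-0.04,0],
    [0,0,-0.075,0],
    [0,0,-0.11,0],
    [0,0,-0.14,0],
    [0,0,-0.155,0],
    [0,0,-0.155,0],
  ],
)

```text
clock: 44.58
position: [0.377, 0.3633, 0.2764]
ee_rot: [2.177, 2.265, 0.002]
force: [0.1, 0.1, -3.9]
width: 0.093
gripper_force: 49.5
```

```bash
python3 - <<'E'
from h import *
st(); print(go(.5327-.0753,.4114-.0493,.286,33.2))
E
```

```text
t 44.58 p [0.377  0.3633 0.2764] tooly 2.3 tiltz [ 0.001  0.001 -1.   ] F [ 0.1  0.1 -3.9] w 0.0086 g 49.5 j [-0.31  0.33 -0.72  1.72  0.23  1.18 -1.05]
(array([-0.0044,  0.0803, -0.0015]), np.float64(-0.54))
```

jog_arm(
  moves=[
    [-0.004,0.02,0,-0.12],
    [-0.004,0.04,0,-0.25],
    [-0.004,0.06,0,-0.38],
    [-0.004,0.08,0,-0.48],
    [-0.004,0.08,0,-0.54],
    [-0.004,0.08,0,-0.54],
    [-0.004,0.08,0,-0.54],
  ],
)

```text
clock: 45.45
position: [0.4564, 0.362, 0.2749]
ee_rot: [-1.494, -2.763, 0.002]
force: [0.0, 0.8, -3.2]
width: 0.093
gripper_force: 49.5
```

```bash
python3 - <<'E'
from h import *
st(); print(go(.5327,.4114,.284,33.2)); T=arm.get_image("side"); save("hookB",cv2.resize(T["color"][180:400,90:400],(775,550)))
E
```

```text
t 45.45 p [0.4564 0.362  0.2749] tooly 33.2 tiltz [-0.001 -0.001 -1.   ] F [ 0.   0.8 -3.2] w 0.0085 g 49.5 j [-0.21  0.45 -0.8   1.58  0.34  1.25 -0.49]
(array([-0.0004,  0.0909, -0.0012]), np.float64(-0.0))
```

View pics/hookB.png

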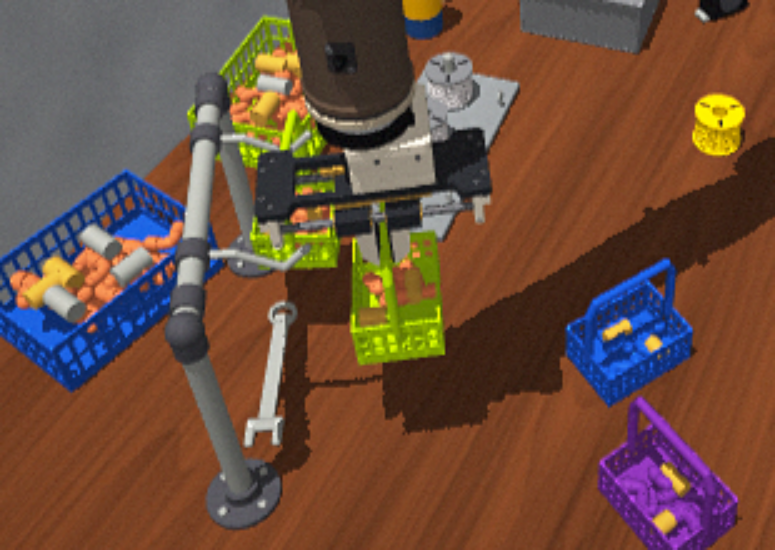

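Basket B is level at (397,290), facing the left hook, whose tip is at (300,252). Basket A hangs clear at (295,235).

jog_arm(
  moves=[
    [0,0.02,0,0],
    [0,0.045,-0.001,0],
    [0,0.07,-0.001,0],
    [0,0.086,-0.001,0],
    [0,0.09,-0.001,0],
    [0,0.09,-0.001,0],
  ],
)

```text
clock: 46.25
position: [0.5317, 0.4115, 0.2765]
ee_rot: [-1.493, -2.764, 0.001]
force: [-0.5, -0.2, -3.9]
width: 0.088
gripper_force: 49.5
```

jog_arm(
  moves=[
    [0,0,0.01,0],
    [0,0,0.02,0],
    [0,0,0.026,0],
    [0,0,0.03,0],
    [0,0,0.03,0],
  ],
)

```text
clock: 46.88
position: [0.5326, 0.4117, 0.2469]
ee_rot: [1.494, 2.763, 0.001]
force: [1.0, 1.6, -1.7]
width: 0.094
gripper_force: 49.5
```

```bash
python3 - <<'E'
from h import *
st()
E
```

```text
t 46.88 p [0.5326 0.4117 0.2469] tooly 33.2 tiltz [ 0.001  0.    -1.   ] F [ 1.   1.6 -1.7] w 0.0087 g 49.5 j [-0.3   0.62 -0.74  1.38  0.42  1.3  -0.48]
```

jog_arm(
  moves=[
    [0,0,0.002,0],
    [0,0,0.004,0],
    [0,0,0.004,0],
  ],
)

```text
clock: 47.25
position: [0.5332, 0.4125, 0.2443]
ee_rot: [1.493, 2.762, 0.006]
force: [2.9, 0.8, 5.8]
width: 0.094
gripper_force: 49.6
```

jog_arm(
  moves=[
    [0,0,0,0],
    [0,0,0,0],
    [0,0,0,0],
    [0,0,0,0],
  ],
  hand=0.03,
)

```text
clock: 47.75
position: [0.5321, 0.4114, 0.2425]
ee_rot: [-1.493, -2.764, 0.001]
force: [0.4, -0.4, -0.2]
width: 0.327
gripper_force: 0.0
```

jog_arm(
  moves=[
    [0,0,-0.02,0],
    [0,0,-0.06,0],
    [0,0,-0.09,0],
    [0,0,-0.12,0],
    [0,-0.06,-0.12,0],
    [0,-0.12,-0.12,0],
    [0,-0.18,-0.12,0],
    [0,-0.2,-0.12,0],
    [0,-0.2,-0.12,0],
  ],
)

```text
clock: 48.88
position: [0.3641, 0.3013, 0.3633]
ee_rot: [1.493, 2.762, 0.0]
force: [-0.6, 1.0, 0.8]
width: 0.326
gripper_force: 0.0
```

```bash
python3 - <<'E'
from h import *
st(); S=arm.get_image("side");T=arm.get_image("top");Wt=cloud(T)
save("fin",np.hstack([cv2.resize(S["color"][150:330,110:330],(440,360)),cv2.resize(T["color"][90:240,145:445][:,:150],(360,360))]))
save("fin2",cv2.resize(T["color"][80:260,240:480],(800,600)))
for c in [(.6545,-.0895),(.643,.003),(.631,.097)]:
    q=Wt.reshape(-1,3);q=q[np.hypot(q[:,0]-c[0],q[:,1]-c[1])<.03];print(F(Wt,.055,.066,c),np.nanmedian(q[:,2]))
P=Wt.reshape(-1,3)
for n,c in (("A",(.628,.266)),("B",(.546,.391))):
    Q=P[(P[:,2]>.155)&(P[:,2]<.185)&(np.hypot(P[:,0]-c[0],P[:,1]-c[1])<.08)]; print(n,len(Q),cv2.minAreaRect((Q[:,:2]*1000).astype(np.float32)) if len(Q) else 0)
    if len(Q): 
        k=np.linalg.lstsq(np.c_[Q[:,:2],np.ones(len(Q))],Q[:,2],rcond=None)[0]; print("slope",k.round(3))
E
```

```text
t 48.88 p [0.3641 0.3013 0.3633] tooly 33.2 tiltz [ 0.002 -0.001 -1.   ] F [-0.6  1.   0.8] w 0.0299 g 0.0 j [-0.06  0.19 -0.87  1.67  0.15  1.35 -0.38]
(array([ 0.6533, -0.0883]), 171) 0.061247881902835234
(array([0.6419, 0.004 ]), 174) 0.06106678506892058
(array([0.6292, 0.0976]), 173) 0.0615001516763365
A 203 ((629.6436157226562, 267.48187255859375), (85.16990661621094, 112.40066528320312), 25.289751052856445)
slope [ 0.017 -0.011  0.158]
B 208 ((546.630859375, 394.0318603515625), (83.78174591064453, 113.69810485839844), 44.20449447631836)
slope [ 0.048 -0.015  0.144]
```

View pics/fin.png

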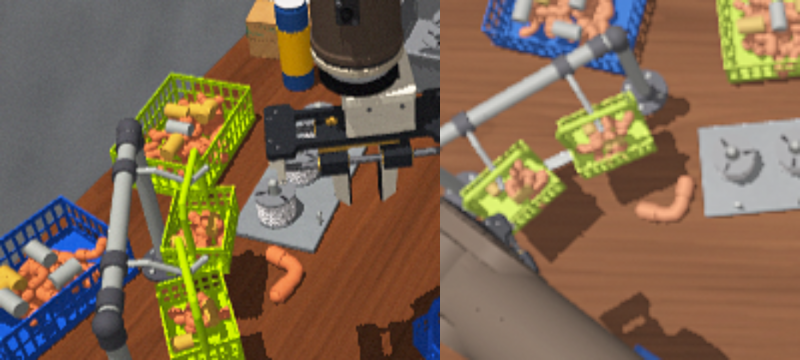

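View pics/fin2.png

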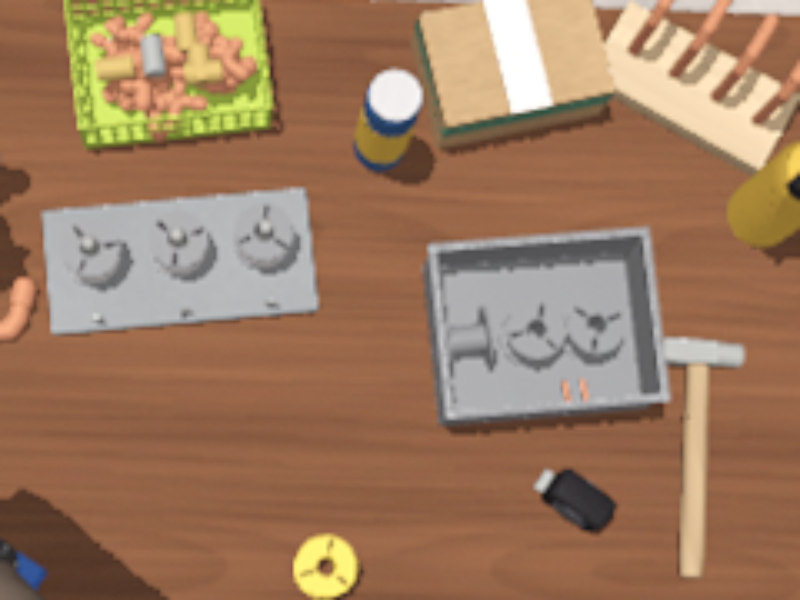

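Both baskets hang, one per hook. All three empties are in the bin at (470,335), (537,330) and (597,325). The reels are down and the bystanders haven't moved. I'll let the baskets settle, check them once more and hand in.

jog_arm(
  moves=[
    [0,0,0,0],
    [0,0,0,0],
    [0,0,0,0],
    [0,0,0,0],
    [0,0,0,0],
    [0,0,0,0],
    [0,0,0,0],
    [0,0,0,0],
    [0,0,0,0],
    [0,0,0,0],
    [0,0,0,0],
    [0,0,0,0],
    [0,0,0,0],
    [0,0,0,0],
    [0,0,0,0],
    [0,0,0,0],
    [0,0,0,0],
    [0,0,0,0],
    [0,0,0,0],
    [0,0,0,0],
  ],
)

```text
clock: 51.48
position: [0.3649, 0.302, 0.3627]
ee_rot: [1.494, 2.764, 0.0]
force: [-0.7, 0.2, 0.2]
width: 0.328
gripper_force: 0.0
```

```bash
python3 - <<'E'
from h import *
ok=True
for _ in range(2):
    Wt=cloud(arm.get_image("top"));P=Wt.reshape(-1,3)
    for n,c in (("A",(.628,.266)),("B",(.546,.391))):
        Q=P[(P[:,2]>.155)&(P[:,2]<.185)&(np.hypot(P[:,0]-c[0],P[:,1]-c[1])<.08)]; print(n,len(Q),cv2.minAreaRect((Q[:,:2]*1000).astype(np.float32)))
        ok&=len(Q)>100
    for c in [(.6545,-.0895),(.643,.003),(.631,.097)]:
        q=P[np.hypot(P[:,0]-c[0],P[:,1]-c[1])<.03]; m=np.nanmedian(q[:,2]); print(m); ok&=.058<m<.066
if ok: print(arm.sign_off())
E
```

```text
A 208 ((630.8319702148438, 268.0633544921875), (83.89250946044922, 112.26628112792969), 25.57203483581543)
B 196 ((546.3681030273438, 395.0992431640625), (84.34107208251953, 115.2712631225586), 44.15576934814453)
0.062018971805085615
0.06072298698202305
0.06080629941936715
A 214 ((630.4989013671875, 267.8044128417969), (84.37030029296875, 112.3231430053711), 25.215023040771484)
B 207 ((547.210205078125, 395.2476806640625), (85.09314727783203, 114.27694702148438), 46.04303741455078)
0.061409381691773374
0.061788875123174526
0.061246928582861876
the job is handed in; nothing more can be done
None
```

The bench is ready and handed in at about 52 s of the 210 s limit: three empties in the bin (one slipped from the grip on the way but landed inside), three full reels fully down on their own spindles, both yellow-green baskets level on separate hooks, and the bystanders where they were; the sign-off returned no verdict.

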